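# Stock the tasting-counter keeper

### The arm

A 6-joint arm with a two-finger parallel gripper is mounted at the origin on the work surface. World frame = base frame: x ahead of the robot, y to its left, z up, the work surface at z = 0. Lengths are in mm, angles in rad, forces in N, time in s.
With the tool pointing down it reaches from about 350 to 925 mm from the base axis. Payload 6.4 kg.
Tool frame: the origin (TCP) lies at the very end of the fingers, on their centre line; the grasp point (between the pads) lies 19 mm behind it; z points along the fingers, y is the direction in which the jaws open and shut (so a half turn about z gives the same grasp; the last joint's range is limited). The gripper opens to 85 mm and grips with 20 to 120 N. Pads are 22 mm wide; open, the fingers measure 114 mm over their backs; the gripper's body (76 mm by 85 mm) begins 54 mm behind the grasp point. The pads swing forward as they close: fully open they stand 13 mm farther back than shut.
Start: joints at [-1.435, 0.245, 1.558, -0, 1.339, -0.174], TCP at [198.169, -619.066, 231.29] pointing down, gripper open.
Joint ranges: [-3.13, 3.13], [-1.02, 2.26], [0.13, 2.54], [-0.95, 4.09], [0.21, 2.88], [-2.74, 2.74]. Speed limits (rad/s): [2.57, 2.57, 3.14, 3.14, 3.14, 3.14].

### API

Orientations are given as a 3x3 rotation matrix whose columns are the frame's x, y, z axes.
In Python, from plant import env gives the robot as it stands. The module is installed in compiled form; this text tells all that it offers.
- The arm moves only by the tool play_rows, never from a script. Its arguments are lists of equal length, an entry for each row: "travel": the shift along the tool's x, y, z in cm, a list of three; "spin": the turn about the tool's z in degrees. In form: {"travel": [[dx, dy, dz], ...], "spin": [spin, ...]}. A call has 1 to 20 rows; each row shifts and turns the commanded pose from where the row before left it, along the tool's axes as they then stand; what a row does not reach is not made up. A row lasts 1/10 s, in which the tool goes at most 50 mm and 8.59 degrees, less where a joint would pass 70% of its speed; a pose out of reach is approached as far as the arm can. A call is refused whole if a number of a shift passes 5 or a number of a turn 8.59, either way. A call with a gripper value outside its range is refused whole. "hand" is the finger opening in cm, from 0 to 8.54, set as the call begins (left out, the last holds). The fingers move at their own pace and stop on an object; "grip_force" is the grip in N (left out, the last holds). Time passes only in rows, so rows that do not move let the fingers close. It gives the time, the measured TCP pose, the force and the opening at its end, in the units of the state.
- env.observe(): the state, without advancing time (a new reading comes with each control period).
- env.read_camera(name): name is "scene" or "side" or "wrist"; returns a dict with "img" (400x640x3 uint8, red, green, blue), "camera_matrix" (3x3 intrinsics, pixels), "dist" ([k1, k2, p1, p2, k3] as OpenCV has them; the pictures are not rectified), "world_from_camera" (4x4, takes a point from camera to world coordinates); the wrist camera has in their place "hand_eye" (4x4, takes a point from camera to tool coordinates, whose origin is the TCP and whose axes are the flange's). Camera axes: x right, y up, looking along -z (the intrinsics and any distortion apply to the point x, -y, -z); pixel columns grow to the right and rows downward; lengths in mm; the calibration is good to about 2 mm. A picture is of the moment at which its call begins: read the wrist's pose just before it. There is no depth.
- env.close_job(): hands the job in, once; it reports no verdict.
The state is a dict: "clock": time; "qpos": joint angles; "dq": joint speeds; "tau": joint torques, N m; "tcp_pos": TCP position; "ee_rot": TCP orientation; "ft_force": force on the tool from outside, world axes, zero at the start; "moment": the same for the moment, N m; "grip_width": opening from 0.0 (shut) to 1.0 (fully open).
Only numpy, scipy, OpenCV 4.12 (cv2) and the standard library are available. Lean on these libraries where they do the work, as an engineer would, in place of code of your own. Each camera call takes 0.05 s, during which the arm holds its last target.

### The job

Press the red button so that the keeper's sprung lid pops up, then take the lid by its bar, swing it back gently and keep hold of it until it rests against its stop. Then stand the carton up on one end on the counter and let go of it, take it again from above, and set it down gently standing on end inside the keeper, leaving the lid open. Leave the tableware and cards where they are.

Things in the scene. Friction and masses are not known exactly. Their poses are not given: they have to be found in the camera images.
- keeper: The keeper: a fixed wooden case on the counter. Origin under the centre of its square well part; its x axis points from the button ledge (near the robot, -x) to the hinge (+x), z up. Well part 110 (x) by 120 (y) mm, rim 75 mm high, walls 8 mm, so the well is 94 by 104 mm inside, open at the top once the lid is up. In front of it a solid ledge reaches from x = -55 to -170 mm, 62 mm high, 120 mm wide.
- button_top (a point): Centre of the top of the red round push button on the ledge, 32 mm across, standing 15 mm above the ledge (77 mm above the counter), at x = -138, y = 0 in the keeper's frame. Pressed straight down it travels 8 mm against a spring: about 1.5 N to start, 5 N at the bottom. The latch lets go at about 4 mm (3 N); then the lid pops up, bobs and comes to rest on a spring plunger.
- lid (a joint): The lid's opening angle (rad): 0 latched shut, about 0.36 once popped (it bobs there for about half a second), 1.75 fully open on its stop. The lid is a white cap of 110 by 120 by 45 mm, about 0.25 kg, hinged along the rear upper rim. Past about 1.1 it falls back by its own weight and would slam on its stop unless held; it then stays open.
- lid_bar (a point): Centre of the lid's handle: a round steel bar 12 mm thick, 72 mm long, parallel to the keeper's y axis, 40 mm in front of the lid's front face on two side posts. With the lid shut it is 95 mm above the counter at x = -95 in the keeper's frame; relative to the hinge it is at x = -150, z = +20 mm, and moves on a circle about the hinge. A finger fits between bar and lid. The bar can turn between two finger pads.
- lid_hinge (a point): Point on the lid's hinge line, 75 mm above the counter, at x = +55, y = 0 in the keeper's frame; the hinge line runs along the keeper's y axis.
- well_floor (a point): Centre of the floor of the keeper's well, 12 mm above the counter, 63 mm below the rim.
- carton_center (a point): Centre of the loose carton: 98 mm long (its x axis), 58 mm wide (y), 40 mm thick (z), about 0.16 kg, brown cardboard with a green band. It starts lying flat, z up, so its centre is 20 mm above the counter, its long side roughly across the robot's view (along y). Either end may be up at the end.
- cards: Bystander: stack of cards 85 by 55 by 26 mm, origin under its centre.
- plate: Bystander: terracotta plate 170 mm across, 18 mm high, origin under its centre.
- pot: Bystander: terracotta cup 72 mm across, 75 mm high, origin under its centre.
- jar: Bystander: amber jar 68 mm across, 95 mm high, origin under its centre.
- bowl: Bystander: white bowl 120 mm across, 45 mm high, origin under its centre.
- knife: Bystander: cheese spatula 200 mm long lying on the counter, origin under its middle.
Mind the look-alikes: they are no part of the job. Leave any pink look-alike of the part that bears carton_center alone.

How it is judged:
By the outcome, as a careful person would: the job done as asked, in the order asked, and still so for the second after the job is handed in, with the robot touching nothing.
It also fails if it takes over 72 s, if anything falls off the work surface, if the arm or the gripper's body presses on something with over 40 N, if the wrist force passes 120 N, or if a joint passes its speed limit or range.

## Working session

There is one attempt and no reset: what is moved stays moved. The work goes in short steps, Python scripts to look and compute and a tool call to move; the robot and the scene stay as the last step left them, time stands still between calls to the robot, and variables do not carry over. Pictures are saved under pics/ and viewed, and the job is handed in when it is done.

Besides the shell and the picture viewer there is one more tool, called after "Call:" by a JSON object that holds its "op" and its "data". play_rows: Moves the arm, as the interface text tells. Its arguments: {"type":"object","properties":{"travel":{"type":"array"},"spin":{"type":"array"},"hand":{"type":"number"},"grip_force":{"type":"number"}},"required":["travel","spin"]}

```bash
mkdir -p pics; ls; python3 - <<'E'
from plant import env
import cv2,numpy as np
s=env.observe()
print(s['clock'],s['tcp_pos'],s['ee_rot'],s['grip_width'],s['ft_force'])
for n in ['scene','side','wrist']:
    r=env.read_camera(n)
    cv2.imwrite(f'pics/{n}0.png',r['img'][:,:,::-1])
    for k in r:
        if k!='img': print(n,k,np.round(r[k],3).tolist())
E
```

```text
pics
0.0 [ 198.08261876 -618.49540021  230.17777067] [[ 9.52409186e-01  3.04822394e-01 -2.25747068e-04]
 [ 3.04822250e-01 -9.52407308e-01  1.92751012e-03]
 [ 3.72545091e-04 -1.90459107e-03 -9.99998117e-01]] 0.995529071771841 [ 0.14316057 -0.11700157 -0.17842262]
scene camera_matrix [[479.724, 0.0, 315.638], [0.0, 479.724, 196.232], [0.0, 0.0, 1.0]]
scene dist [0.014, 0.0, 0.0, 0.0, 0.0]
scene world_from_camera [[0.879, -0.39, 0.274, 938.62], [0.477, 0.717, -0.508, -721.06], [0.002, 0.577, 0.817, 1259.489], [0.0, 0.0, 0.0, 1.0]]
side camera_matrix [[401.018, 0.0, 320.271], [0.0, 401.018, 196.287], [0.0, 0.0, 1.0]]
side dist [-0.075, 0.0, 0.0, 0.0, 0.0]
side world_from_camera [[-0.91, 0.247, -0.332, 134.693], [-0.414, -0.562, 0.717, 826.568], [-0.009, 0.79, 0.613, 803.155], [0.0, 0.0, 0.0, 1.0]]
wrist camera_matrix [[296.707, 0.0, 316.115], [0.0, 296.707, 198.584], [0.0, 0.0, 1.0]]
wrist dist [-0.016, 0.0, 0.0, 0.0, 0.0]
wrist hand_eye [[-0.001, 0.953, 0.304, 78.179], [1.0, 0.001, 0.001, -0.46], [0.001, 0.304, -0.953, -141.947], [0.0, 0.0, 0.0, 1.0]]
```

View pics/scene0.png

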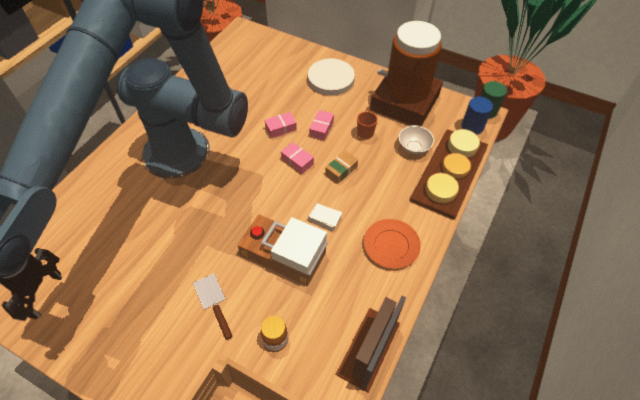

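View pics/side0.png

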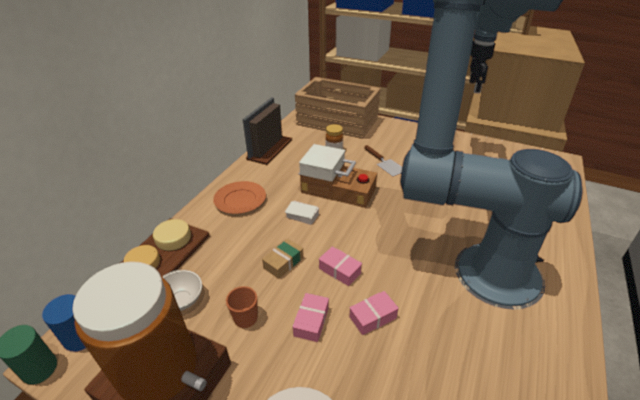

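View pics/wrist0.png

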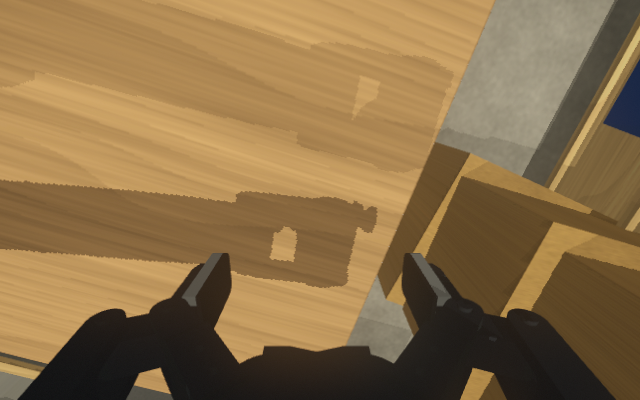

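The carton is the brown box with the green band, scene (342,167) and side (283,258). The look-alikes are three pink boxes at scene (281,124), (321,124) and (297,158). The keeper is at scene (285,245) with its red button at (257,232); the jar lid and the red pots are other red/orange things. I'll check these in close crops.

```bash
cat > h.py <<'E'
from plant import env
import cv2,numpy as np
def grab(name,fn=None):
    s=env.observe(); r=env.read_camera(name)
    if name=='wrist':
        T=np.eye(4);T[:3,:3]=s['ee_rot'];T[:3,3]=s['tcp_pos']
        r['world_from_camera']=T@np.array(r['hand_eye'])
    if fn: cv2.imwrite(fn,r['img'][:,:,::-1])
    return r
def ray(r,p):
    q=cv2.undistortPoints(np.array([[p]],float),np.array(r['camera_matrix']),np.array(r['dist']))[0,0]
    T=np.array(r['world_from_camera'])
    return T[:3,3],T[:3,:3]@np.array([q[0],-q[1],-1.])
def onz(r,p,z):
    o,d=ray(r,p);return o+d*(z-o[2])/d[2]
def proj(r,P):
    T=np.linalg.inv(np.array(r['world_from_camera']));c=T[:3,:3]@np.array(P,float)+T[:3,3]
    return cv2.projectPoints(np.array([[c[0],-c[1],-c[2]]]),np.zeros(3),np.zeros(3),np.array(r['camera_matrix']),np.array(r['dist']))[0][0,0]
def tri(r1,p1,r2,p2):
    o1,d1=ray(r1,p1);o2,d2=ray(r2,p2)
    A=np.stack([d1,-d2],1);t=np.linalg.lstsq(A,o2-o1,rcond=None)[0]
    a=o1+t[0]*d1;b=o2+t[1]*d2
    return (a+b)/2,np.linalg.norm(a-b)
def crop(r,x0,y0,x1,y1,k,fn):
    cv2.imwrite(fn,cv2.resize(r['img'][y0:y1,x0:x1,::-1],None,fx=k,fy=k,interpolation=cv2.INTER_CUBIC))
E
python3 - <<'E'
from h import *
a=grab('scene');b=grab('side')
x=cv2.resize(a['img'][145:285,230:370,::-1],None,fx=4,fy=4,interpolation=cv2.INTER_CUBIC)
cv2.imwrite('pics/c1.png',x)
crop(b,250,140,390,280,4,'pics/c2.png')
def blobs(r,f):
    hsv=cv2.cvtColor(r['img'],cv2.COLOR_RGB2HSV).astype(int);m=f(hsv).astype(np.uint8)
    n,l,s,c=cv2.connectedComponentsWithStats(m);return [(s[i,4],c[i].round(1).tolist()) for i in range(1,n) if s[i,4]>15]
red=lambda h:((h[...,0]<5)|(h[...,0]>176))&(h[...,1]>200)&(h[...,2]>120)
grn=lambda h:(h[...,0]>60)&(h[...,0]<95)&(h[...,1]>90)
for n,r in(('scene',a),('side',b)): print(n,'red',blobs(r,red)); print('green',blobs(r,grn))
E
```

```text
scene red [(np.int32(74), [256.4, 230.8])]
green [(np.int32(216), [511.7, 10.0]), (np.int32(1298), [557.3, 12.7]), (np.int32(225), [495.0, 89.2])]
side red [(np.int32(39), [362.7, 177.0])]
green [(np.int32(166), [290.5, 251.7]), (np.int32(2127), [26.2, 354.0])]
```

View pics/c1.png

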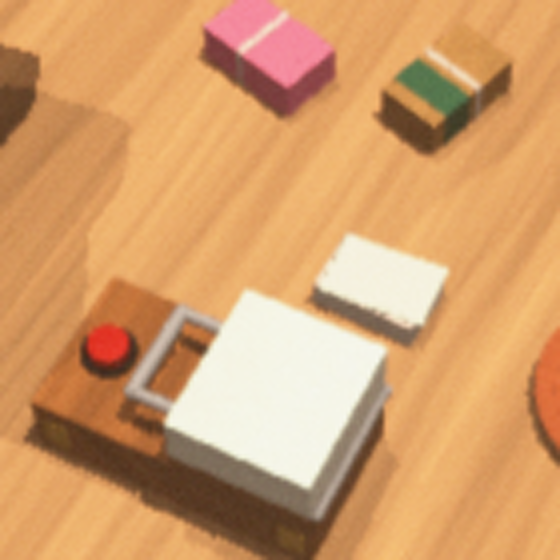

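View pics/c2.png

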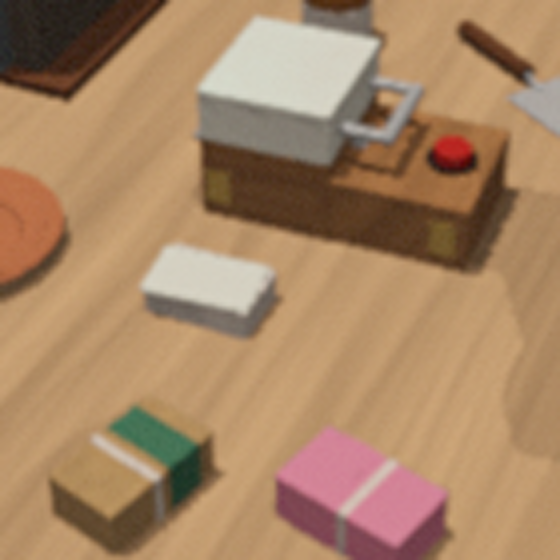

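The crops show the shut keeper with the button at c1 (108,348), the bar at (160,350), and the carton, brown with a green band, at (447,85). The pink box beside it is only a look-alike. Now the measurements.

```bash
python3 - <<'E'
from h import *
a=grab('scene');b=grab('side')
f=lambda p:(p[0]/4+230-.375,p[1]/4+145-.375)
g=lambda p:(p[0]/4+250-.375,p[1]/4+140-.375)
print('button',onz(a,(256.4,231),76).round(1),onz(b,(362.7,177),76).round(1),tri(a,(256.4,231),b,(362.7,177)))
L=np.array([onz(a,f(p),120)[:2] for p in[(250,292),(386,350),(305,488),(170,430)]]);print(L.round(1),L.mean(0),[np.linalg.norm(L[i]-L[i-1]).round() for i in range(4)])
M=np.array([onz(b,g(p),120)[:2] for p in[(262,18),(382,42),(330,120),(203,92)]]);print(M.round(1),M.mean(0),[np.linalg.norm(M[i]-M[i-1]).round() for i in range(4)])
C=np.array([onz(a,f(p),40)[:2] for p in[(461,25),(511,68),(432,125),(384,92)]]);print(C.round(1),C.mean(0),[np.linalg.norm(C[i]-C[i-1]).round() for i in range(4)])
D=np.array([onz(b,g(p),40)[:2] for p in[(137,398),(211,437),(122,518),(52,478)]]);print(D.round(1),D.mean(0),[np.linalg.norm(D[i]-D[i-1]).round() for i in range(4)])
for X in (L,M,C,D):
  for i in range(4): d=X[(i+1)%4]-X[i]; print(np.degrees(np.arctan2(d[1],d[0])).round(1),end=' ')
  print()
E
```

```text
button [ 450.4 -173.3   76. ] [ 446.8 -167.    76. ] (array([ 448.6079398 , -171.76020896,   72.3479183 ]), np.float64(0.6717081578479863))
[[ 533.3 -108.5]
 [ 639.7 -104.8]
 [ 642.1 -223.8]
 [ 541.4 -229.4]] [ 589.11215882 -166.62396007] [np.float64(121.0), np.float64(106.0), np.float64(119.0), np.float64(101.0)]
[[ 637.6 -223.5]
 [ 531.6 -227.8]
 [ 526.  -106.3]
 [ 631.9 -102.5]] [ 581.7963251  -165.01961433] [np.float64(121.0), np.float64(106.0), np.float64(122.0), np.float64(106.0)]
[[526.8 247.4]
 [583.5 225.6]
 [553.3 142. ]
 [503.7 153.5]] [541.84133006 192.13074905] [np.float64(97.0), np.float64(61.0), np.float64(89.0), np.float64(51.0)]
[[559.8 148.8]
 [496.9 161.6]
 [516.5 248.6]
 [574.6 237. ]] [536.94906709 199.00665367] [np.float64(89.0), np.float64(64.0), np.float64(89.0), np.float64(59.0)]
2.0 -88.9 -176.8 93.8 
-177.7 92.7 2.1 -87.3 
-21.1 -109.8 166.9 76.2 
168.5 77.3 -11.3 -99.6
```

Call:
{"op": "play_rows", "data": {"travel": [[2.0, -1.9, 0], [2.5, -2.4, 0], [2.5, -2.4, 0], [2.5, -2.4, 0], [2.5, -2.4, 0], [2.5, -2.4, 0], [2.5, -2.4, 0], [2.5, -2.4, 0], [2.5, -2.4, 0], [2.5, -2.4, 0], [2.5, -2.4, 0], [2.5, -2.4, 0], [2.5, -2.4, 0], [2.5, -2.4, 0], [2.0, -2.0, 0]], "spin": [0, 0, 0, 0, 0, 0, 0, 0, 0, 0, 0, 0, 0, 0, 0], "hand": 0}}

```text
clock: 1.85
tcp_pos: [439.4, -171.9, 231.5]
ee_rot: [[0.952, 0.306, 0.0], [0.306, -0.952, -0.0], [0.0, 0.0, -1.0]]
ft_force: [-0.7, -0.4, -0.4]
grip_width: -0.004
```

Call:
{"op": "play_rows", "data": {"travel": [[0, 0, 0], [0, 0, 0], [0, 0, 0], [0, 0, 0], [0, 0, 0], [0, 0, 0], [0, 0, 0], [0, 0, 0], [0, 0, 0], [0, 0, 0]], "spin": [-8, -8, -8, -8, -8, -8, -8, -8, -8, -2]}}

```text
clock: 2.85
tcp_pos: [438.8, -173.5, 231.4]
ee_rot: [[-0.034, 0.999, 0.0], [0.999, 0.034, -0.0], [-0.0, 0.0, -1.0]]
ft_force: [0.4, 0.2, -0.5]
grip_width: -0.002
```

```bash
python3 - <<'E'
from h import *
r=grab('wrist','pics/w1.png')
hsv=cv2.cvtColor(r['img'],cv2.COLOR_RGB2HSV).astype(int)
m=(((hsv[...,0]<5)|(hsv[...,0]>176))&(hsv[...,1]>200)&(hsv[...,2]>100)).astype(np.uint8)
n,l,s,c=cv2.connectedComponentsWithStats(m)
for i in range(1,n):
  if s[i,4]>20: print(s[i],c[i],onz(r,c[i],76))
E
```

```text
[311 166  29  28 517] [326.01547389 178.54932302] [ 448.83149458 -167.89904783   76.        ]
```

View pics/w1.png

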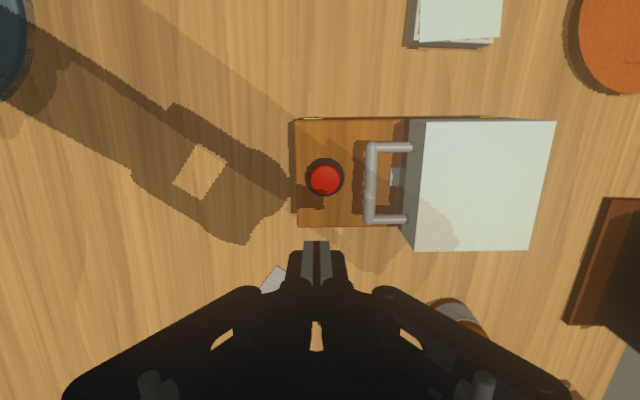

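The wrist view shows the button at (326,179), the bar from (372,146) to (370,219) and the lid top at right. Next I compare the bar and lid corners.

```bash
python3 - <<'E'
from h import *
r=grab('wrist')
p,q=onz(r,(371.5,147),97),onz(r,(370,219),97);print(p,q,(p+q)/2,np.linalg.norm(p-q),np.degrees(np.arctan2(*(p-q)[[1,0]])))
for u in [(427,122),(555,121),(530,251),(415,251)]: print(onz(r,u,120).round(1))
for u in [(296,119),(299,226)]: print(onz(r,u,62).round(1))
E
```

```text
[ 488.81893861 -131.33829657   97.        ] [ 493.65663833 -202.84154641   97.        ] [ 491.23778847 -167.08992149   97.        ] 71.66671526256535 93.87056541985548
[ 528.8 -106.1  120. ]
[ 636.3 -101.4  120. ]
[ 645.5 -222.   120. ]
[ 534.6 -225.1  120. ]
[ 416.3 -110.2   62. ]
[ 421.1 -227.6   62. ]
```

Call:
{"op": "play_rows", "data": {"travel": [[0.45, 0.5, 3], [0, 0, 4], [0, 0, 4], [0, 0, 2.5], [0, 0, 1], [0, 0, 0.3], [0, 0, 0.3], [0, 0, 0.3], [0, 0, 0.2], [0, 0, 0.1], [0, 0, 0]], "spin": [0, 0, 0, 0, 0, 0, 0, 0, 0, 0, 0]}}

```text
clock: 4.05
tcp_pos: [444.5, -169.4, 75.2]
ee_rot: [[-0.03, 1.0, 0.002], [1.0, 0.03, -0.001], [-0.001, 0.002, -1.0]]
ft_force: [0.4, -0.6, 2.0]
grip_width: -0.002
```

Contact (2 N). Press 4–5 mm more.

Call:
{"op": "play_rows", "data": {"travel": [[0, 0, 0.2], [0, 0, 0.2], [0, 0, 0.1], [0, 0, 0]], "spin": [0, 0, 0, 0]}}

```text
clock: 4.45
tcp_pos: [443.8, -169.3, 69.7]
ee_rot: [[-0.03, 1.0, 0.0], [1.0, 0.03, -0.001], [-0.001, 0.0, -1.0]]
ft_force: [-3.4, -1.2, 7.1]
grip_width: 0.002
```

```bash
python3 - <<'E'
from h import *
s=env.observe();print(s['clock'],s['tcp_pos'],s['ft_force'])
r=grab('side');crop(r,250,100,450,250,4,'pics/s1.png')
E
```

```text
4.45 [ 443.81703972 -169.32607163   69.66850732] [-3.36687508 -1.23658587  7.09216836]
```

View pics/s1.png

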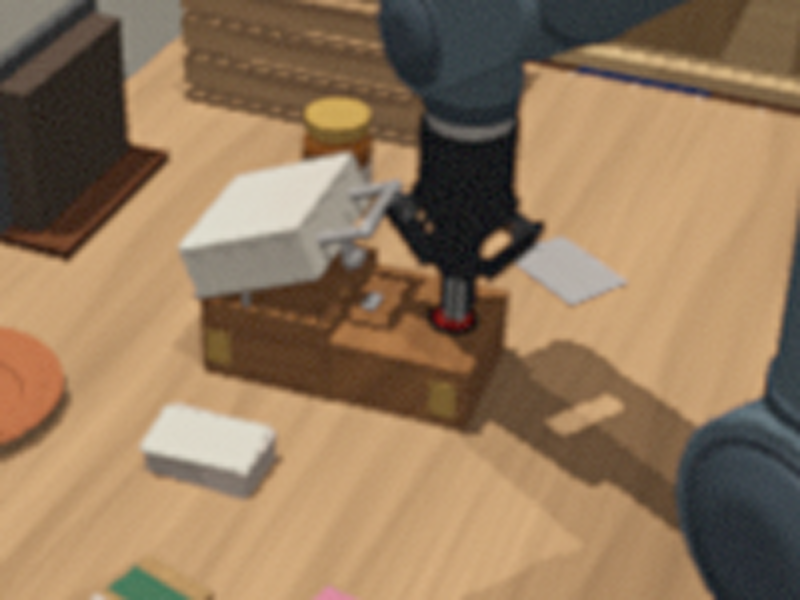

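The lid popped, and the bar sits close to the finger linkage. I'll back away from it while rising.

Call:
{"op": "play_rows", "data": {"travel": [[0, -0.5, -0.5], [0, -1.5, -0.8], [0, -2.5, -1], [0, -2.5, -2], [0, -1, -4], [0, 0, -5], [0, 0, -5], [0, 0, -3], [0, 0, 0]], "spin": [0, 0, 0, 0, 0, 0, 0, 0, 0], "hand": 4.0}}

```text
clock: 5.4
tcp_pos: [364.7, -172.2, 286.9]
ee_rot: [[-0.031, 1.0, 0.006], [1.0, 0.031, -0.005], [-0.005, 0.006, -1.0]]
ft_force: [-0.5, 0.2, -0.5]
grip_width: 0.47
```

```bash
python3 - <<'E'
from h import *
r=grab('wrist','pics/w2.png')
r=grab('side');crop(r,250,100,400,220,5,'pics/s2.png')
r=grab('scene');crop(r,230,180,350,290,5,'pics/sc2.png')
E
```

```text
(no output)
```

View pics/w2.png

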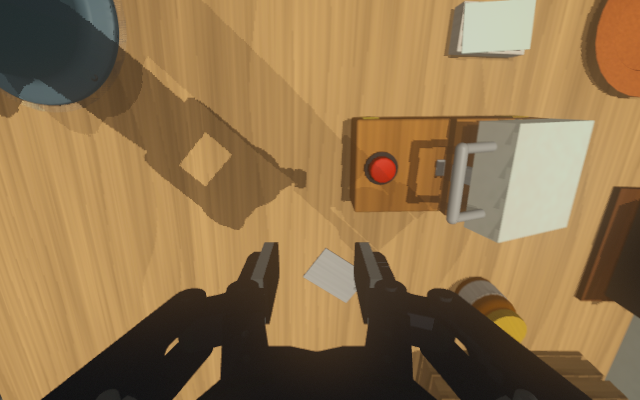

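View pics/s2.png

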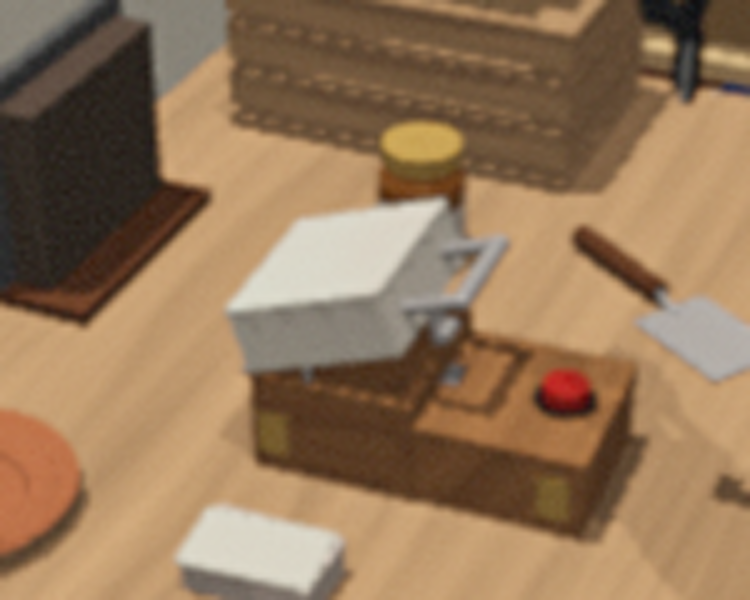

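View pics/sc2.png

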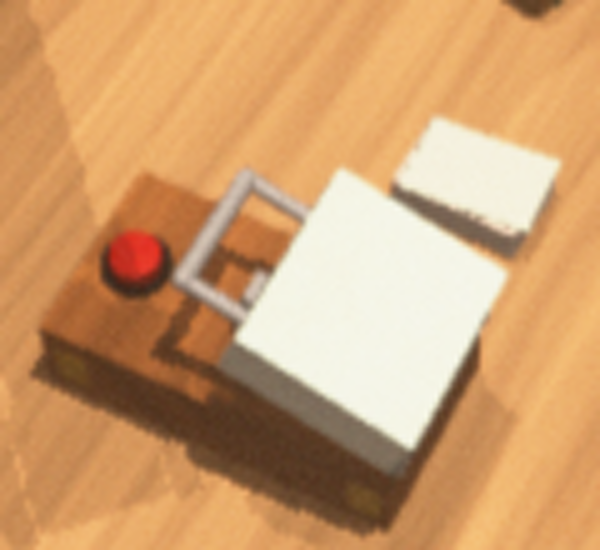

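Popped. Bar ends: scene crop (250,173) and (182,277), side crop (467,300) and (500,240), wrist (463,148) and (454,216).

```bash
python3 - <<'E'
from h import *
a=grab('scene');b=grab('side');w=grab('wrist')
P=lambda p,x,y:(p[0]/5+x-.4,p[1]/5+y-.4)
for sc,si,wr in(((250,173),(467,300),(462,148)),((182,277),(500,240),(454,216))):
    sc=P(sc,230,180);si=P(si,250,100)
    print(tri(a,sc,b,si),tri(w,wr,b,si),tri(w,wr,a,sc),onz(w,wr,147))
k=np.array([np.cos(.038),np.sin(.038)]);O=np.array([586.5,-163.5])
for th in(.3,.36,.42):
    x=-150*np.cos(th)+20*np.sin(th);z=150*np.sin(th)+20*np.cos(th)+75
    print(th,O+(55+x)*k,z)
print(env.observe()['tcp_pos'],env.observe()['clock'])
E
```

```text
(array([ 504.0771847 , -130.8229437 ,  146.88611936]), np.float64(5.81918310896902)) (array([ 496.84327601, -125.65433882,  150.66542109]), np.float64(4.743448350969658)) (array([ 502.09489162, -126.00721966,  136.9505725 ]), np.float64(3.4101821477472987)) [ 496.00327487 -126.08424548  147.        ]
(array([ 508.78526649, -204.88924331,  147.49975964]), np.float64(1.09317262318727)) (array([ 499.69846602, -190.50971191,  155.40116793]), np.float64(7.220743099060598)) (array([ 505.17895945, -198.20909056,  135.14950764]), np.float64(1.971217042349715)) [ 499.90190864 -193.18162639  147.        ]
0.3 [ 504.16940924 -166.6300692 ] 138.43476078171307
0.36 [ 508.21751509 -166.47616709] 146.55907146482218
0.42 [ 512.74515107 -166.30403406] 154.4258467651817
[ 362.85451097 -170.56936772  280.1376299 ] 5.7
```

Call:
{"op": "play_rows", "data": {"travel": [[0, 2.4, 0], [0, 3, 0], [0, 3, 0], [0, 3, 1], [0, 2, 2], [0, 1, 3], [0, 0, 3], [0, 0, 2], [0, 0, 0], [0, 0, 0]], "spin": [0, 0, 0, 0, 0, 0, 0, 0, 0, 0], "hand": 2.6}}

```text
clock: 6.7
tcp_pos: [507.3, -166.7, 171.7]
ee_rot: [[-0.031, 1.0, -0.002], [1.0, 0.031, 0.001], [0.001, -0.002, -1.0]]
ft_force: [0.2, -0.1, 1.0]
grip_width: 0.305
```

```bash
python3 - <<'E'
from h import *
s=env.observe();print(s['clock'],s['tcp_pos'],s['grip_width'])
r=grab('wrist','pics/w3.png')
r=grab('side');crop(r,250,100,400,220,5,'pics/s3.png');print(proj(r,s['tcp_pos']))
E
```

```text
6.7 [ 507.25304375 -166.68048154  171.7446302 ] 0.3047533033273731
[345.65715447 146.80032494]
```

View pics/w3.png

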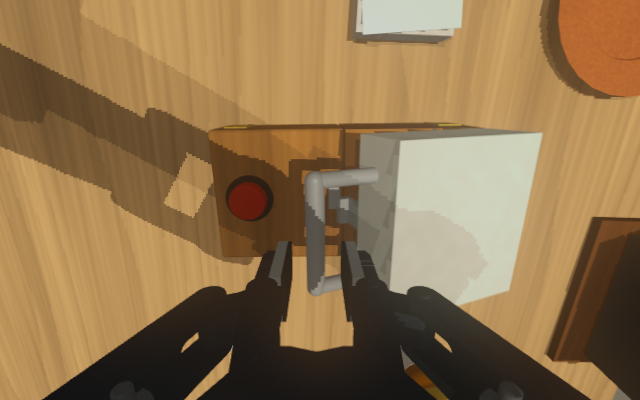

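View pics/s3.png

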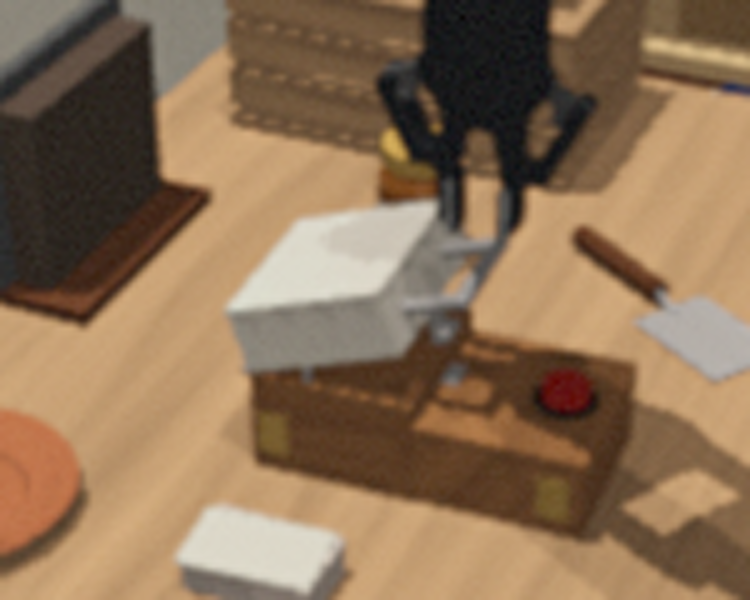

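The bar (column 316) sits centred between the fingers (columns 285–347). Descend and close.

Call:
{"op": "play_rows", "data": {"travel": [[0, 0, 1], [0, 0, 1.2], [0, 0, 1.2], [0, 0, 0.8], [0, 0, 0]], "spin": [0, 0, 0, 0, 0]}}

```text
clock: 7.3
tcp_pos: [506.5, -166.2, 128.2]
ee_rot: [[-0.03, 1.0, -0.003], [1.0, 0.031, 0.002], [0.002, -0.003, -1.0]]
ft_force: [-0.4, -0.4, -1.1]
grip_width: 0.306
```

Call:
{"op": "play_rows", "data": {"travel": [[0, 0, 0], [0, 0, 0], [0, 0, 0], [0, 0, 0], [0, 0, 0]], "spin": [0, 0, 0, 0, 0], "hand": 0.6, "grip_force": 25}}

```text
clock: 7.8
tcp_pos: [506.6, -166.8, 130.5]
ee_rot: [[-0.031, 1.0, -0.003], [1.0, 0.031, 0.0], [0.0, -0.003, -1.0]]
ft_force: [-5.6, 0.3, 1.8]
grip_width: 0.125
```

```bash
python3 - <<'E'
from h import *
s=env.observe();p=s['tcp_pos'];print(s['clock'],p)
th0=.36
# start from measured grasp point, hinge derived from keeper origin
O=np.array([586.5,-163.5]);k=np.array([np.cos(.038),np.sin(.038)])
H=O+55*k
g=np.array([(p[:2]-H)@k,p[2]+19-75]);print('bar rel hinge',g,np.hypot(*g),'theta',np.arctan2(g[1],-g[0])-np.arctan2(20,150))
R=151.3
al=np.linspace(0,1,1)
th=.36;prev=None;T=[.36]+list(np.arange(.45,1.76,.09))+[1.75]
for t in T:
    q=np.array([-150*np.cos(t)+20*np.sin(t),150*np.sin(t)+20*np.cos(t)])
    if prev is not None: print(round(t,2),((q-prev)/10).round(2),end=' | ')
    prev=q
print(prev)
E
```

```text
7.8 [ 506.58603346 -166.81091606  130.45116395]
bar rel hinge [-134.98206013   74.45116395] 154.15295122303584 theta 0.37149119288170485
0.45 [0.7  1.17] | 0.54 [0.8 1.1] | 0.63 [0.9  1.03] | 0.72 [0.98 0.94] | 0.81 [1.06 0.85] | 0.9 [1.14 0.75] | 0.99 [1.2  0.64] | 1.08 [1.25 0.53] | 1.17 [1.3  0.42] | 1.26 [1.33 0.3 ] | 1.35 [1.35 0.18] | 1.44 [1.36 0.06] | 1.53 [ 1.36 -0.06] | 1.62 [ 1.35 -0.19] | 1.71 [ 1.33 -0.31] | 1.75 [ 0.58 -0.17] | [ 46.41662728 144.03297092]
```

Call:
{"op": "play_rows", "data": {"travel": [[0, 0.3, -0.6], [0, 0.4, -0.57], [0, 0.8, -1.1], [0, 0.9, -1.03], [0, 0.98, -0.94], [0, 0, 0]], "spin": [0, 0, 0, 0, 0, 0]}}

```text
clock: 8.4
tcp_pos: [541.9, -165.5, 176.5]
ee_rot: [[-0.031, 1.0, -0.002], [1.0, 0.031, 0.001], [0.001, -0.002, -1.0]]
ft_force: [-13.8, 4.1, 13.5]
grip_width: 0.132
```

Call:
{"op": "play_rows", "data": {"travel": [[0, -0.1, -0.1], [0, 0, 0], [0, 0, 0]], "spin": [0, 0, 0]}}

```text
clock: 8.7
tcp_pos: [540.4, -165.5, 175.4]
ee_rot: [[-0.031, 1.0, -0.001], [1.0, 0.031, 0.001], [0.001, -0.001, -1.0]]
ft_force: [-7.8, 2.9, 6.4]
grip_width: 0.13
```

Call:
{"op": "play_rows", "data": {"travel": [[0, -0.1, -0.12], [0, 0.53, -0.43], [0, 1.06, -0.8], [0, 1.14, -0.7], [0, 0.6, -0.3], [0, 0, 0], [0, 0, 0]], "spin": [0, 0, 0, 0, 0, 0, 0]}}

```text
clock: 9.4
tcp_pos: [573.5, -164.2, 198.8]
ee_rot: [[-0.031, 1.0, 0.0], [1.0, 0.031, 0.001], [0.001, 0.0, -1.0]]
ft_force: [-3.9, 4.3, 4.2]
grip_width: 0.127
```

Call:
{"op": "play_rows", "data": {"travel": [[0.05, 0.6, -0.3], [0, 1.2, -0.55], [0, 1.3, -0.45], [0, 0.8, -0.2], [0, 0, 0], [0, 0, 0]], "spin": [0, 0, 0, 0, 0, 0]}}

```text
clock: 10.0
tcp_pos: [612.3, -162.7, 213.2]
ee_rot: [[-0.031, 1.0, 0.001], [1.0, 0.031, 0.001], [0.001, 0.001, -1.0]]
ft_force: [-1.7, 5.1, 3.5]
grip_width: 0.121
```

Call:
{"op": "play_rows", "data": {"travel": [[0.05, 0.67, -0.12], [0, 0.68, -0.08], [0, 0.68, -0.05], [0, 0.68, -0.01], [0, 0.68, 0.01], [0, 0.68, 0.04], [0, 0.67, 0.08], [0, 0.4, 0.05], [0, 0, 0], [0, 0, 0]], "spin": [0, 0, 0, 0, 0, 0, 0, 0, 0, 0]}}

```text
clock: 11.0
tcp_pos: [663.4, -160.6, 212.3]
ee_rot: [[-0.031, 1.0, -0.001], [1.0, 0.031, 0.001], [0.001, -0.0, -1.0]]
ft_force: [-0.3, 4.0, 1.5]
grip_width: 0.128
```

Call:
{"op": "play_rows", "data": {"travel": [[0.04, 0.5, 0.1], [0, 0.5, 0.11], [0, 0.5, 0.12], [0, 0.4, 0.1], [0, 0.3, 0.08], [0, 0, 0], [0, 0, 0]], "spin": [0, 0, 0, 0, 0, 0, 0]}}

```text
clock: 11.7
tcp_pos: [684.9, -160.0, 207.5]
ee_rot: [[-0.031, 1.0, -0.0], [1.0, 0.031, 0.0], [0.0, -0.0, -1.0]]
ft_force: [-0.4, 3.7, -0.6]
grip_width: 0.129
```

Call:
{"op": "play_rows", "data": {"travel": [[0, 0.2, 0.06], [0, 0.2, 0.06], [0, 0, 0], [0, 0, 0]], "spin": [0, 0, 0, 0]}}

```text
clock: 12.1
tcp_pos: [686.8, -159.9, 206.8]
ee_rot: [[-0.031, 1.0, -0.007], [1.0, 0.031, 0.001], [0.001, -0.007, -1.0]]
ft_force: [-10.7, 4.6, 4.9]
grip_width: 0.129
```

```bash
python3 - <<'E'
from h import *
r=grab('side');crop(r,250,70,400,220,4,'pics/s4.png')
E
```

```text
(no output)
```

View pics/s4.png

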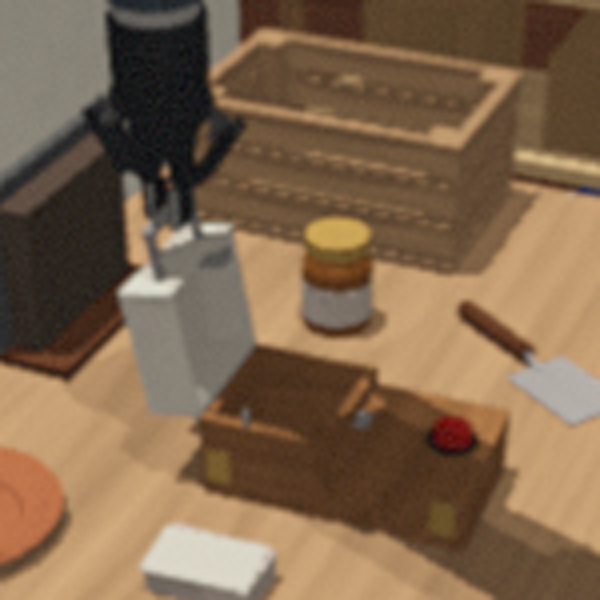

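The lid stands past vertical on its stop, which pushes back with 11 N, and it is still held. I'll ease off, open and rise straight up.

Call:
{"op": "play_rows", "data": {"travel": [[0, -0.15, 0], [0, 0, 0], [0, 0, 0]], "spin": [0, 0, 0]}}

```text
clock: 12.45
tcp_pos: [686.7, -159.9, 206.9]
ee_rot: [[-0.03, 1.0, -0.002], [1.0, 0.03, 0.0], [0.0, -0.002, -1.0]]
ft_force: [-4.4, 5.2, 2.4]
grip_width: 0.131
```

Call:
{"op": "play_rows", "data": {"travel": [[0, 0, 0], [0, 0, 0], [0, 0, 0], [0, 0, -0.5], [0, 0, -2], [0, 0, -3], [0, 0, -3], [0, 0, -2], [0, 0, 0]], "spin": [0, 0, 0, 0, 0, 0, 0, 0, 0], "hand": 3.0}}

```text
clock: 13.35
tcp_pos: [689.1, -160.8, 316.9]
ee_rot: [[-0.03, 1.0, 0.008], [1.0, 0.03, -0.004], [-0.004, 0.008, -1.0]]
ft_force: [-0.4, -0.2, -0.9]
grip_width: 0.35
```

```bash
python3 - <<'E'
from h import *
r=grab('side');crop(r,240,100,400,220,5,'pics/s5.png')
crop(r,230,220,390,320,5,'pics/s5b.png')
r=grab('scene');crop(r,310,130,410,205,7,'pics/sc5.png');print(env.observe()['tcp_pos'])
E
```

```text
[ 687.47557651 -160.11893614  311.54310528]
```

View pics/s5.png

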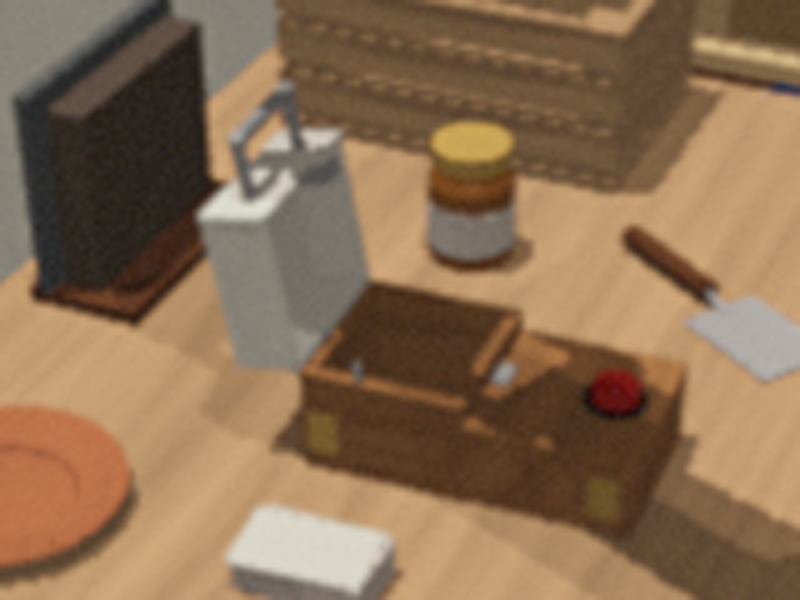

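View pics/sc5.png

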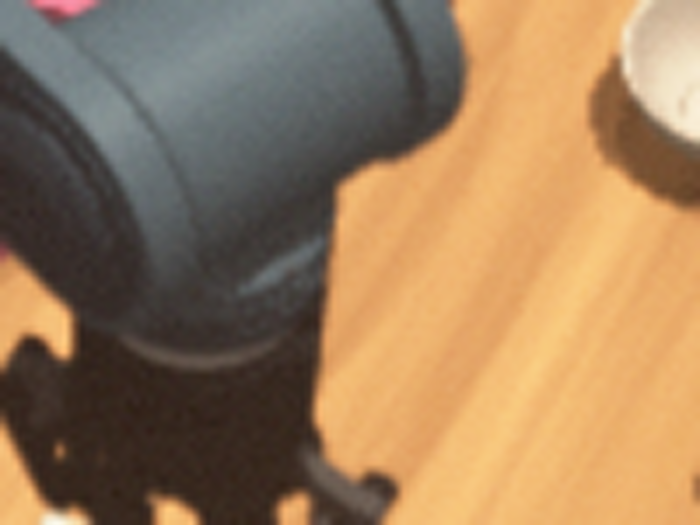

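View pics/s5b.png

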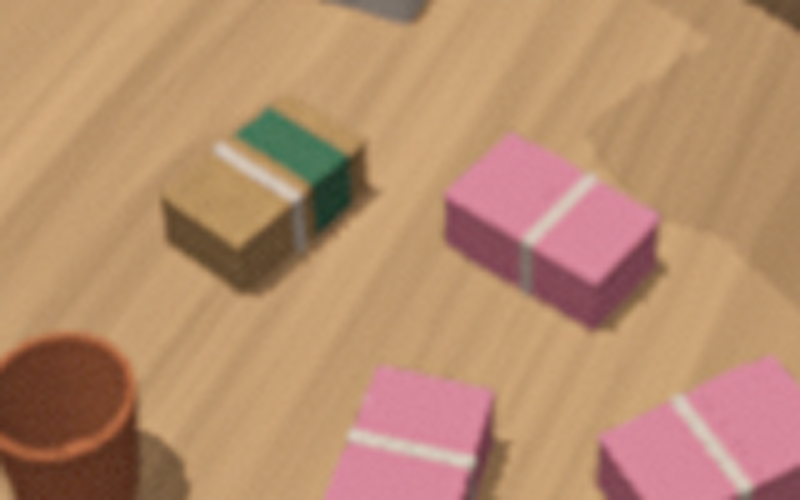

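The lid rests open, the tableware is untouched, and the carton lies flat at side (282,258). Now I move over it for a wrist view.

Call:
{"op": "play_rows", "data": {"travel": [[2, -1, 0], [2.5, -1.5, 0], [2.5, -1.5, 0], [2.5, -1.5, 0], [2.5, -1.5, 0], [2.5, -1.5, 0], [2.5, -1.5, 0], [2.5, -1.5, 0], [2.5, -1.5, 0], [2.5, -1.5, 0], [2.0, -0.5, 0], [0, 0, 0], [0, 0, 0]], "spin": [0, 0, 0, 0, 0, 0, 0, 0, 0, 0, 0, 0, 0], "hand": 8.5}}

```text
clock: 14.75
tcp_pos: [529.0, 100.2, 310.1]
ee_rot: [[-0.031, 1.0, -0.002], [1.0, 0.031, -0.0], [-0.0, -0.002, -1.0]]
ft_force: [0.3, 0.1, 0.3]
grip_width: 0.997
```

```bash
python3 - <<'E'
from h import *
s=env.observe();print(s['clock'],s['tcp_pos'])
r=grab('wrist','pics/w6.png')
E
```

```text
14.75 [528.96119684 100.18502628 310.12740363]
```

View pics/w6.png

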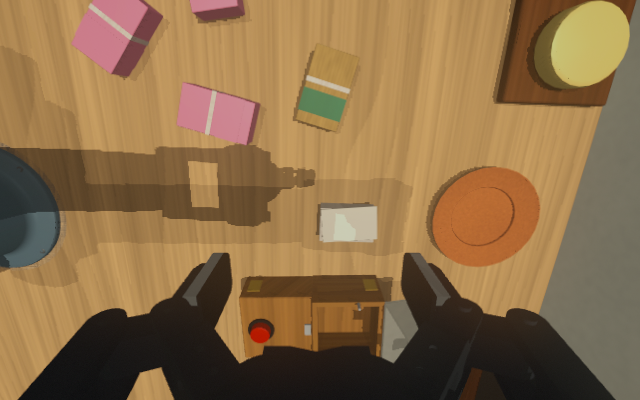

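```bash
python3 - <<'E'
from h import *
r=grab('wrist');crop(r,280,30,380,140,5,'pics/w6c.png')
E
```

View pics/w6c.png

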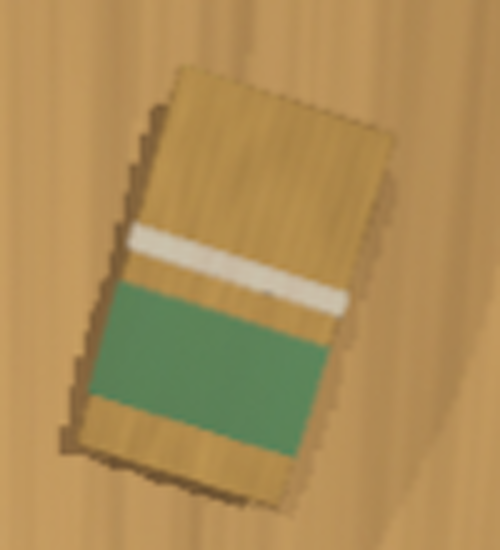

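The carton's top face has crop corners (183,66), (398,133), (283,510) and (78,445). The green-band end is the near one.

```bash
python3 - <<'E'
from h import *
r=grab('wrist')
C=np.array([onz(r,(p[0]/5+280-.4,p[1]/5+30-.4),40)[:2] for p in[(183,66),(398,133),(283,510),(78,445)]])
print(C.round(1),C.mean(0),[np.linalg.norm(C[i]-C[i-1]).round(1) for i in range(4)])
for i in range(4): d=C[(i+1)%4]-C[i]; print(np.degrees(np.arctan2(d[1],d[0])).round(1))
far=(C[0]+C[1])/2;near=(C[2]+C[3])/2;print(far,near)
E
```

```text
[[524.8 251.5]
 [579.9 237.7]
 [555.2 142.9]
 [499.2 158.5]] [539.8032665  197.63435378] [np.float64(96.5), np.float64(56.7), np.float64(97.9), np.float64(58.1)]
-14.1
-104.6
164.5
74.6
[552.36364726 244.58466304] [527.24288575 150.68404452]
```

Call:
{"op": "play_rows", "data": {"travel": [[0, 0, 0], [0, 0, 0], [2, -0.2, 2], [3, -0.3, 3], [3, -0.3, 4], [3, -0.4, 4], [2, -0.3, 4], [1, 0, 3], [0, 0, 2], [0, 0, 1], [0, 0, 0], [0, 0, 0]], "spin": [8.4, 8.5, 0, 0, 0, 0, 0, 0, 0, 0, 0, 0], "hand": 7.4}}

```text
clock: 16.1
tcp_pos: [552.6, 238.8, 82.9]
ee_rot: [[0.262, 0.965, 0.002], [0.965, -0.262, 0.0], [0.001, 0.001, -1.0]]
ft_force: [0.2, -0.2, 0.2]
grip_width: 0.864
```

```bash
python3 - <<'E'
from h import *
s=env.observe();print(s['clock'],s['tcp_pos'],s['ee_rot'][:,0])
r=grab('wrist','pics/w7.png')
r=grab('side');crop(r,210,170,350,290,5,'pics/s7.png')
E
```

```text
16.1 [552.56257118 238.77804938  82.91338363] [2.62301614e-01 9.64985654e-01 7.42156178e-04]
```

View pics/w7.png

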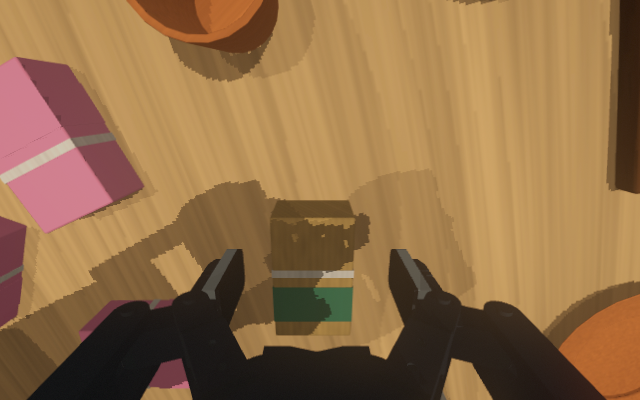

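View pics/s7.png

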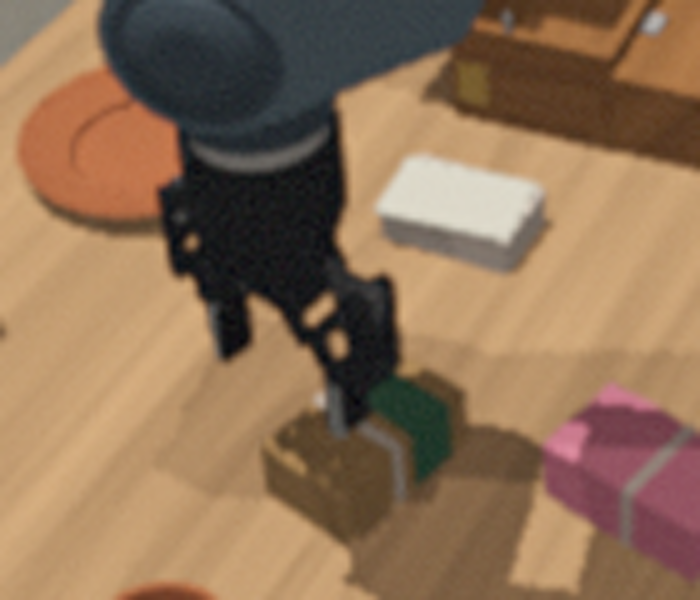

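```bash
python3 - <<'E'
from h import *
s=env.observe();r=grab('wrist')
for p in [(272,217),(353,217),(275,334),(352,334)]:
    P=onz(r,p,40);print(P.round(1),(s['ee_rot'].T@(P-s['tcp_pos'])).round(1))
E
```

```text
[526. 253.  40.] [  6.3 -29.7  43.6]
[578.4 238.7  40. ] [ 6.2 24.6 43.8]
[498.6 160.4  40. ] [-90.2 -31.9  43.5]
[555.8 144.7  40. ] [-90.4  27.4  43.6]
```

Call:
{"op": "play_rows", "data": {"travel": [[0, -0.2, 1], [0, 0, 2], [0, 0, 2], [0, 0, 1.2], [0, 0, 0.4], [0, 0, 0]], "spin": [0, 0, 0, 0, 0, 0]}}

```text
clock: 16.85
tcp_pos: [549.4, 239.7, 15.5]
ee_rot: [[0.261, 0.965, -0.001], [0.965, -0.261, -0.0], [-0.0, -0.001, -1.0]]
ft_force: [-0.2, 0.2, 0.5]
grip_width: 0.866
```

Call:
{"op": "play_rows", "data": {"travel": [[0, 0, 0], [0, 0, 0], [0, 0, 0], [0, 0, 0], [0, 0, 0]], "spin": [0, 0, 0, 0, 0], "hand": 5.4, "grip_force": 20}}

```text
clock: 17.35
tcp_pos: [550.5, 240.0, 17.0]
ee_rot: [[0.261, 0.965, 0.002], [0.965, -0.261, 0.001], [0.001, 0.002, -1.0]]
ft_force: [-0.1, 0.3, 6.0]
grip_width: 0.674
```

Call:
{"op": "play_rows", "data": {"travel": [[0, 0, -1], [0, 0, -2], [0, 0, -3], [0, 0, -3], [0, 0, -1], [0, 0, 0], [0, 0, 0], [0, 0, 0]], "spin": [0, 0, 0, 0, 0, 0, 0, 0]}}

```text
clock: 18.15
tcp_pos: [548.2, 239.4, 113.6]
ee_rot: [[0.261, 0.965, -0.004], [0.965, -0.261, -0.001], [-0.002, -0.004, -1.0]]
ft_force: [0.5, 0.4, -1.2]
grip_width: 0.674
```

```bash
python3 - <<'E'
from h import *
s=env.observe();print(s['clock'],s['tcp_pos'],s['ft_force'],s['grip_width'])
r=grab('side');crop(r,210,170,350,290,5,'pics/s8.png')
r=grab('wrist','pics/w8.png')
E
```

```text
18.15 [548.16811421 239.36739895 113.63221137] [ 0.46328116  0.43843163 -1.23138044] 0.6740899849684856
```

View pics/s8.png

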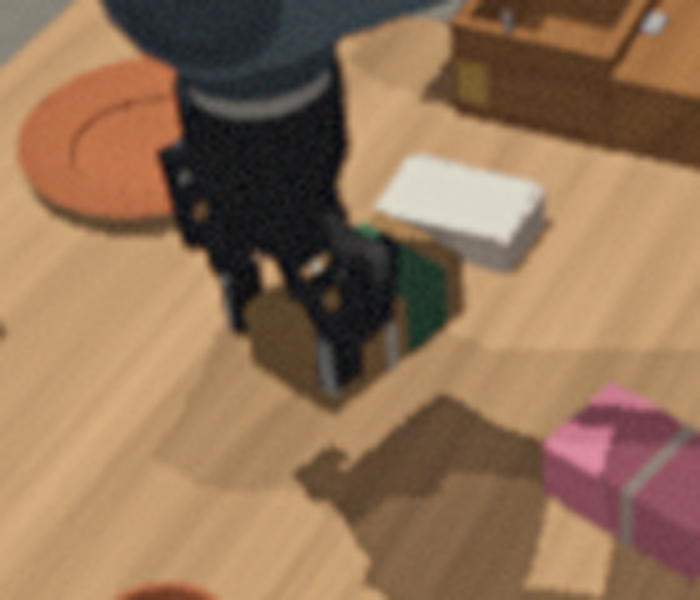

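View pics/w8.png

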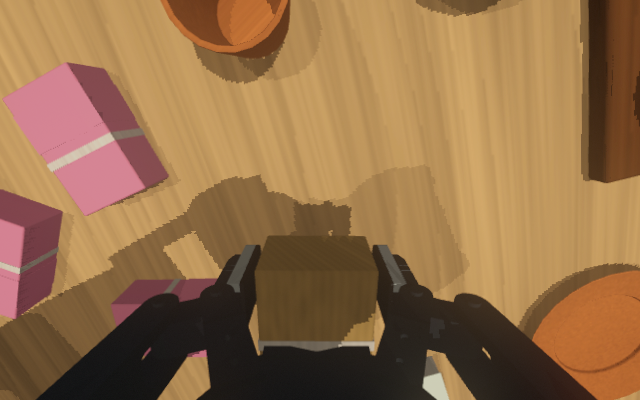

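The carton held level at 20 N and did not pivot. I'll set it back down and regrip only its upper end corner, so that gravity can turn it in the pads.

Call:
{"op": "play_rows", "data": {"travel": [[0, 0, 2], [0, 0, 3], [0, 0, 2.5], [0, 0, 1.3], [0, 0, 0.4], [0, 0, 0.3], [0, 0, 0]], "spin": [0, 0, 0, 0, 0, 0, 0]}}

```text
clock: 18.95
tcp_pos: [550.3, 239.9, 21.6]
ee_rot: [[0.261, 0.965, 0.001], [0.965, -0.261, 0.0], [0.001, 0.001, -1.0]]
ft_force: [-0.4, -0.3, -1.0]
grip_width: 0.673
```

Call:
{"op": "play_rows", "data": {"travel": [[0, 0, 0.3], [0, 0, 0.15], [0, 0, 0], [0, 0, 0]], "spin": [0, 0, 0, 0]}}

```text
clock: 19.35
tcp_pos: [550.2, 239.9, 17.0]
ee_rot: [[0.261, 0.965, 0.001], [0.965, -0.261, 0.0], [0.001, 0.001, -1.0]]
ft_force: [0.8, 0.3, 1.6]
grip_width: 0.676
```

Call:
{"op": "play_rows", "data": {"travel": [[0, 0, 0], [0, 0, 0], [0, 0, 0], [0.4, 0, -0.6], [0.4, 0, -0.6], [0, 0, 0], [0, 0, 0]], "spin": [0, 0, 0, 0, 0, 0, 0], "hand": 6.8}}

```text
clock: 20.05
tcp_pos: [552.1, 247.7, 28.9]
ee_rot: [[0.261, 0.965, 0.001], [0.965, -0.261, 0.0], [0.0, 0.001, -1.0]]
ft_force: [-0.4, 0.0, -0.1]
grip_width: 0.8
```

```bash
python3 - <<'E'
from h import *
s=env.observe();print(s['clock'],s['tcp_pos'],s['ft_force'],s['grip_width'])
r=grab('side');crop(r,210,170,350,290,5,'pics/s9.png')
r=grab('wrist','pics/w9.png')
E
```

```text
20.05 [552.07806941 247.71734634  28.92940789] [-0.42731929  0.03290852 -0.13557609] 0.8002561702014254
```

View pics/s9.png

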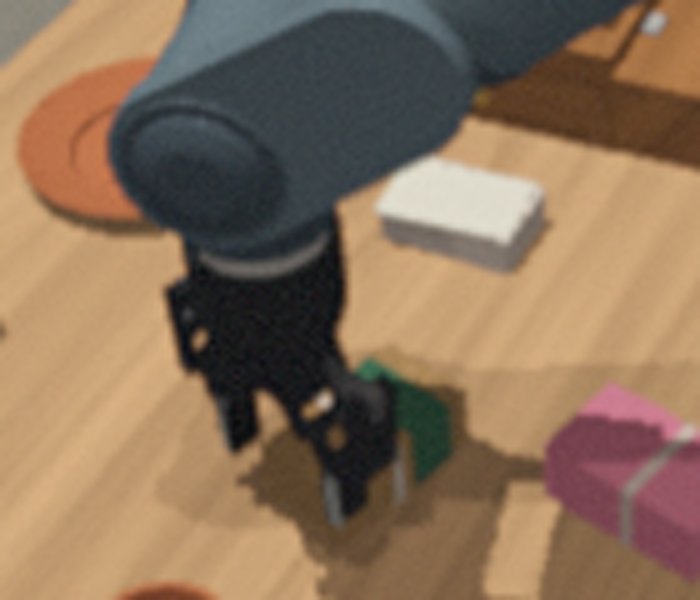

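View pics/w9.png

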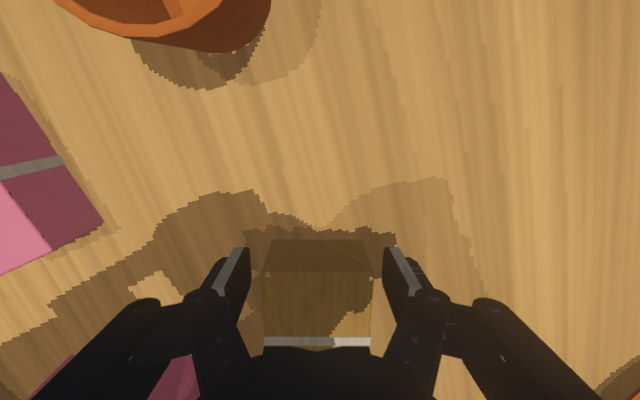

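```bash
python3 - <<'E'
from h import *
s=env.observe();r=grab('side')
for z in (0,-5,-10):
    for y in(-34,-40,34):
        P=s['tcp_pos']+s['ee_rot']@np.array([0,y,z]);q=proj(r,P);print(z,y,P.round(1),((q-[210,170])*5).round(0))
E
```

```text
0 -34 [518.8 256.3  28.3] [341. 520.]
0 -40 [513.  257.9  28.3] [349. 526.]
0 34 [584.4 238.6  28.3] [248. 457.]
-5 -34 [518.8 256.3  33.3] [340. 514.]
-5 -40 [513.  257.9  33.3] [349. 519.]
-5 34 [584.4 238.6  33.3] [247. 451.]
-10 -34 [518.8 256.3  38.3] [339. 507.]
-10 -40 [513.  257.9  38.3] [348. 513.]
-10 34 [584.4 238.6  38.3] [246. 444.]
```

Call:
{"op": "play_rows", "data": {"travel": [[0, 0, 0], [0, 0, 0], [0, 0, 0], [0, 0, 0], [0, 0, -0.5], [0, 0, -1], [0, 0, -2], [0, 0, -2], [0, 0, -2], [0, 0, -1.5], [0, 0, 0], [0, 0, 0]], "spin": [0, 0, 0, 0, 0, 0, 0, 0, 0, 0, 0, 0], "hand": 5.4}}

```text
clock: 21.4
tcp_pos: [551.6, 247.4, 118.3]
ee_rot: [[0.261, 0.965, -0.0], [0.965, -0.261, 0.0], [0.0, -0.0, -1.0]]
ft_force: [-0.2, 0.1, -1.6]
grip_width: 0.668
```

```bash
python3 - <<'E'
from h import *
s=env.observe();print(s['clock'],s['tcp_pos'],s['ft_force'],s['grip_width'])
r=grab('side');crop(r,210,170,350,290,5,'pics/s10.png')
r=grab('wrist','pics/w10.png')
E
```

```text
21.4 [551.55912737 247.43221436 118.28384672] [-0.24681007  0.13480682 -1.60332925] 0.6680844462029456
```

View pics/s10.png

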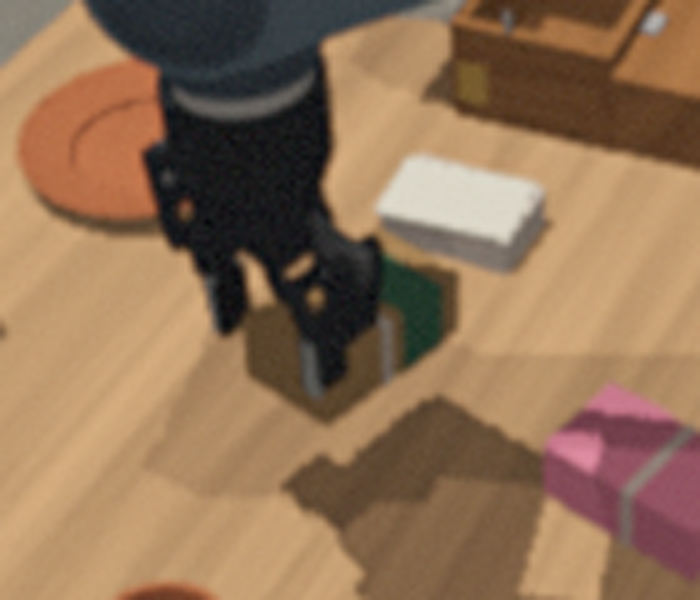

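View pics/w10.png

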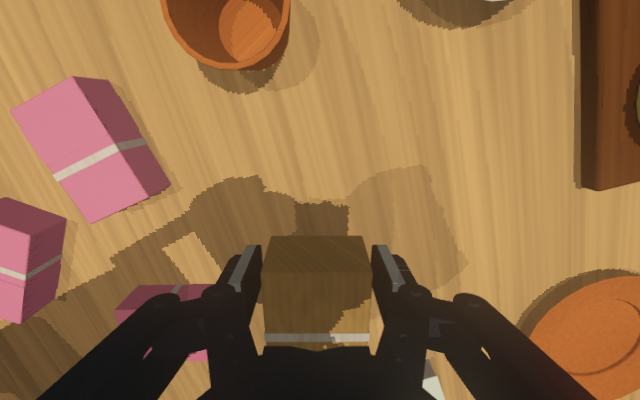

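It still held near level. Next I lower it close to the counter and ease the opening step by step, so the grip weakens just enough for it to swing.

Call:
{"op": "play_rows", "data": {"travel": [[0, 0, 2], [0, 0, 2.5], [0, 0, 2], [0, 0, 0.5], [0, 0, 0]], "spin": [0, 0, 0, 0, 0], "hand": 5.65}}

```text
clock: 22.0
tcp_pos: [550.5, 247.1, 46.7]
ee_rot: [[0.261, 0.965, -0.003], [0.965, -0.261, -0.001], [-0.002, -0.003, -1.0]]
ft_force: [-0.4, -0.2, -1.7]
grip_width: 0.667
```

Call:
{"op": "play_rows", "data": {"travel": [[0, 0, 0], [0, 0, 0], [0, 0, 0]], "spin": [0, 0, 0], "hand": 5.72}}

```text
clock: 22.3
tcp_pos: [552.5, 247.6, 49.6]
ee_rot: [[0.261, 0.965, 0.002], [0.965, -0.261, 0.0], [0.001, 0.002, -1.0]]
ft_force: [0.3, -0.3, -1.1]
grip_width: 0.669
```

```bash
python3 - <<'E'
from h import *
s=env.observe();print(s['clock'],s['tcp_pos'],s['ft_force'],s['grip_width']*8.54)
r=grab('side');crop(r,210,170,350,290,5,'pics/s11.png')
E
```

```text
22.3 [552.51181021 247.63332388  49.57659956] [ 0.29247674 -0.32318849 -1.09723145] 5.710473023241132
```

View pics/s11.png

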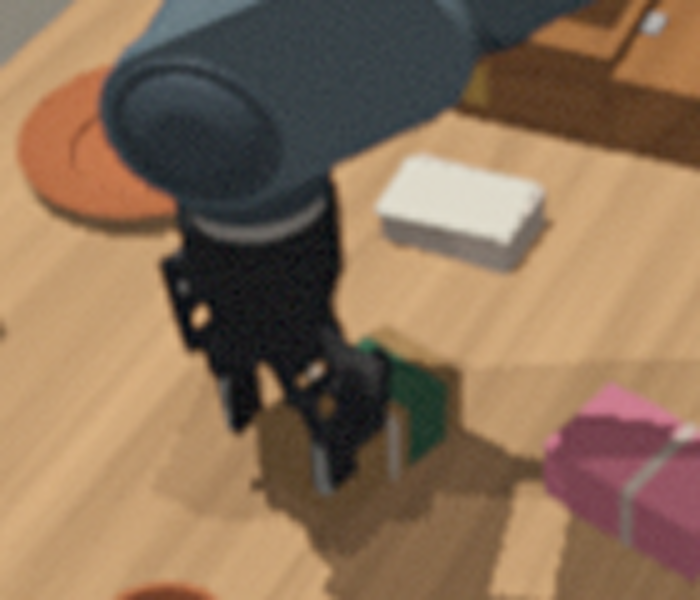

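Call:
{"op": "play_rows", "data": {"travel": [[0, 0, 0], [0, 0, 0]], "spin": [0, 0], "hand": 5.77}}

```text
clock: 22.55
tcp_pos: [552.1, 247.6, 48.9]
ee_rot: [[0.261, 0.965, 0.001], [0.965, -0.261, 0.0], [0.001, 0.001, -1.0]]
ft_force: [0.1, 0.1, -0.0]
grip_width: 0.675
```

Call:
{"op": "play_rows", "data": {"travel": [[0, 0, 0], [0, 0, 0]], "spin": [0, 0], "hand": 5.8}}

```text
clock: 22.75
tcp_pos: [551.8, 247.5, 48.6]
ee_rot: [[0.261, 0.965, 0.0], [0.965, -0.261, -0.0], [0.0, 0.0, -1.0]]
ft_force: [-0.1, 0.3, -0.5]
grip_width: 0.682
```

```bash
python3 - <<'E'
from h import *
s=env.observe();print(s['clock'],s['tcp_pos'],s['ft_force'],s['moment'],s['grip_width']*8.54)
r=grab('side');crop(r,210,170,350,290,5,'pics/s12.png')
E
```

```text
22.75 [551.84050139 247.45172501  48.59334079] [-0.12927701  0.33061266 -0.45544909] [0.01799269 0.012614   0.02399041] 5.820586585406503
```

View pics/s12.png

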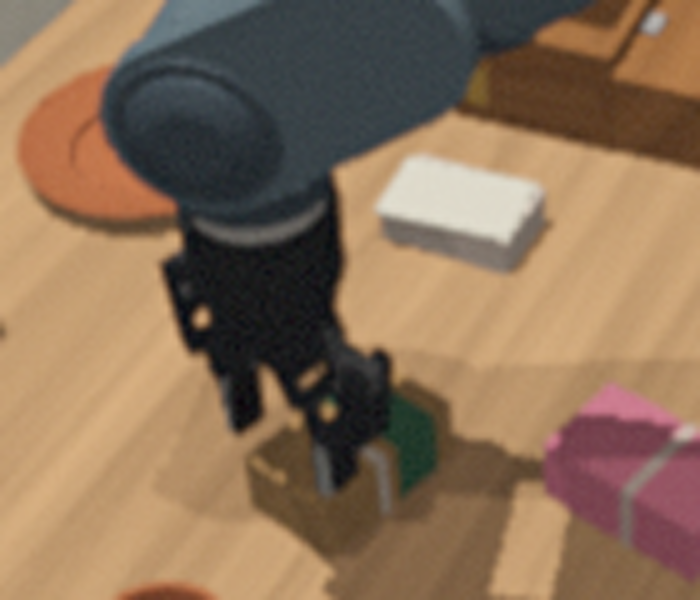

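The grip let go all at once near 5.75 cm, so easing is too coarse. The carton fell about 2 cm and lies flat. New plan: grip it off-centre, rest the short overhang on the keeper's fixed side rim (75 mm) and lower, so the rim forces it to pivot upright in the pads. First I measure it again.

Call:
{"op": "play_rows", "data": {"travel": [[0, 0, 0], [0, 0, -1], [-1.5, 0, -4], [-2.5, 0, -4], [-2.5, 0, -4], [-2.5, 0, -4], [-2.0, 0, -2], [0, 0, 0], [0, 0, 0]], "spin": [0, 0, 0, 0, 0, 0, 0, 0, 0], "hand": 7.4}}

```text
clock: 23.7
tcp_pos: [522.9, 141.3, 238.7]
ee_rot: [[0.262, 0.965, 0.001], [0.965, -0.262, 0.0], [0.001, 0.001, -1.0]]
ft_force: [-0.6, -0.1, -0.8]
grip_width: 0.865
```

```bash
python3 - <<'E'
from h import *
s=env.observe();print(s['clock'],s['tcp_pos'])
r=grab('wrist','pics/w13.png');crop(r,240,60,400,240,4,'pics/w13c.png')
E
```

```text
23.7 [522.94319535 141.30587607 238.69589973]
```

View pics/w13.png

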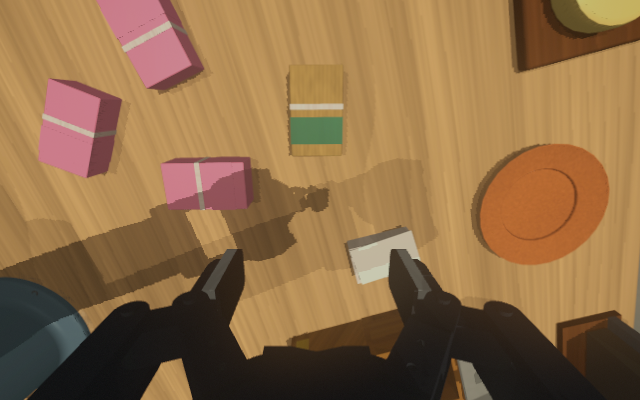

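View pics/w13c.png

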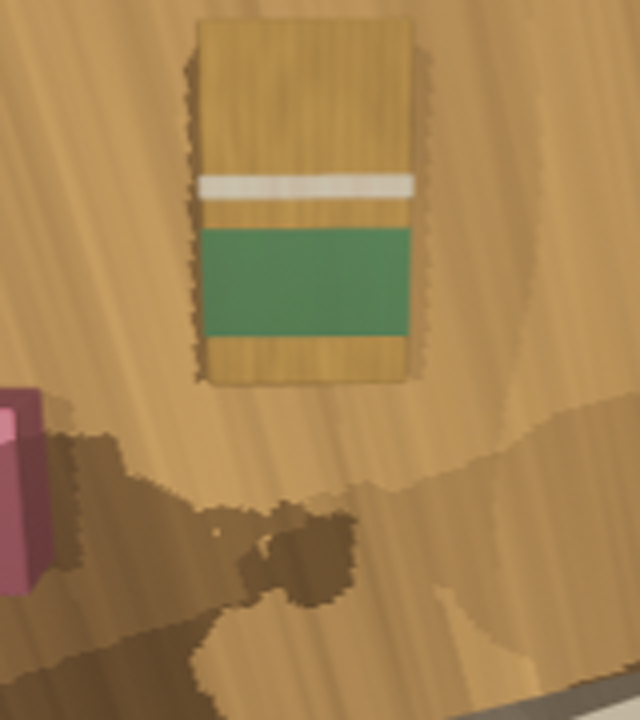

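The carton is flat and aligned with the jaws; its crop corners are (198,18), (412,18), (408,383) and (205,383). The cards are at (383,255).

```bash
python3 - <<'E'
from h import *
s=env.observe();r=grab('wrist')
for p in [(198,18),(412,18),(408,383),(205,383)]:
    P=onz(r,(p[0]/4+240-.4,p[1]/4+60-.4),40);print(P.round(1),(s['ee_rot'].T@(P-s['tcp_pos'])).round(1))
for p in [(347,241),(408,227),(420,268),(358,284)]: print('card',onz(r,p,26).round(1))
a=grab('scene')
for p in [(324,206),(341,213),(330,228),(309,219)]: print('card scene',onz(a,p,24).round(0))
E
```

```text
[525.6 263.8  40. ] [118.8 -28.5 197.4]
[579.9 249.   40. ] [118.7  27.8 197.4]
[556.  155.6  40. ] [ 22.3  29.1 197.4]
[499.8 170.9  40. ] [ 22.3 -29.2 197.5]
card [536.7  41.8  26. ]
card [617.3  40.5  26. ]
card [622.8 -23.3  26. ]
card [536.2 -25.7  26. ]
card scene [565.  28.  24.]
card scene [623.  30.  24.]
card scene [618. -34.  24.]
card scene [547. -37.  24.]
```

Call:
{"op": "play_rows", "data": {"travel": [[1.4, 0, 2], [2, 0, 3], [2, -0.05, 4], [1, 0, 4], [0, 0, 4], [0, 0, 3], [0, 0, 1.5], [0, 0, 0.7], [0, 0, 0], [0, 0, 0]], "spin": [0, 0, 0, 0, 0, 0, 0, 0, 0, 0], "hand": 7.4}}

```text
clock: 24.85
tcp_pos: [540.5, 203.5, 17.9]
ee_rot: [[0.261, 0.965, 0.003], [0.965, -0.261, 0.0], [0.001, 0.002, -1.0]]
ft_force: [0.1, 0.4, 0.8]
grip_width: 0.867
```

Call:
{"op": "play_rows", "data": {"travel": [[0, 0, 0], [0, 0, 0], [0, 0, 0], [0, 0, 0], [0, 0, -1], [0, 0, -3], [0, 0, -4], [0, 0, -4], [0, 0, -3], [0, 0, 0], [0, 0, 0]], "spin": [0, 0, 0, 0, 0, 0, 0, 0, 0, 0, 0], "hand": 5.2}}

```text
clock: 25.95
tcp_pos: [539.1, 203.1, 166.8]
ee_rot: [[0.261, 0.965, 0.001], [0.965, -0.261, 0.0], [0.0, 0.001, -1.0]]
ft_force: [-0.7, -0.2, -2.6]
grip_width: 0.675
```

Call:
{"op": "play_rows", "data": {"travel": [[0, 0, 0], [0, 0, 0], [0, 0, 0], [-1.5, -0.4, 0], [-2.5, -0.7, 0], [-2.5, -0.7, 0], [-2.5, -0.7, 0], [-2.5, -0.7, 0], [-2.5, -0.7, 0], [-2.5, -0.7, 0], [-2.5, -0.7, 0], [-2.5, -0.7, 0], [-2.5, -0.7, 0], [-2.5, -0.7, 1], [-2.3, -0.6, 2], [-1.3, -0.2, 2], [0, 0, 1], [0, 0, 0], [0, 0, 0]], "spin": [-8.5, -8.5, -0.4, 0, 0, 0, 0, 0, 0, 0, 0, 0, 0, 0, 0, 0, 0, 0, 0]}}

```text
clock: 27.85
tcp_pos: [469.0, -100.5, 106.5]
ee_rot: [[-0.039, 0.999, -0.0], [0.999, 0.039, 0.0], [0.0, -0.0, -1.0]]
ft_force: [0.3, 0.5, -0.7]
grip_width: 0.67
```

```bash
python3 - <<'E'
from h import *
s=env.observe();print(s['clock'],s['tcp_pos'],s['ee_rot'][:,0],s['ft_force'],s['grip_width'])
r=grab('side');crop(r,270,110,430,230,5,'pics/s14.png')
r=grab('wrist','pics/w14.png')
E
```

```text
27.85 [ 469.04871564 -100.4534728   106.54207991] [-3.89049602e-02  9.99242894e-01  2.07497503e-04] [ 0.34420297  0.52589312 -0.70958955] 0.6704883644816105
```

View pics/s14.png

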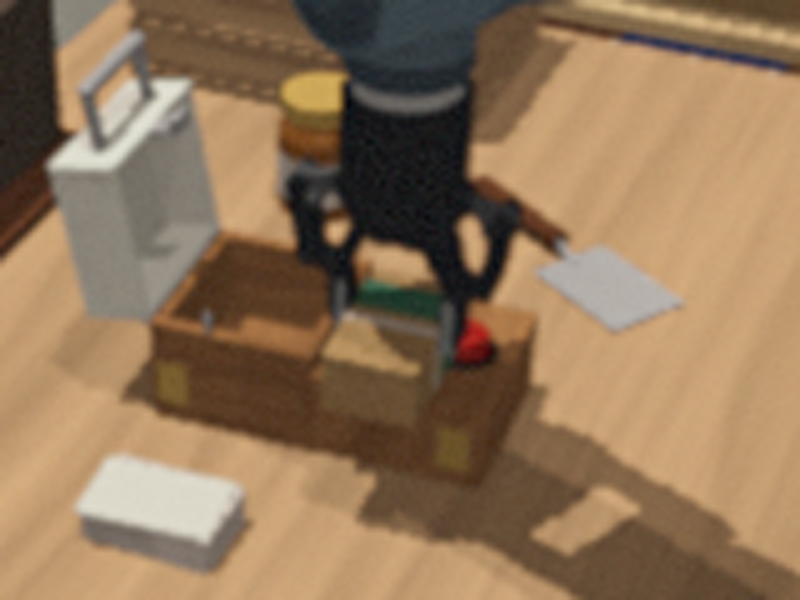

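View pics/w14.png

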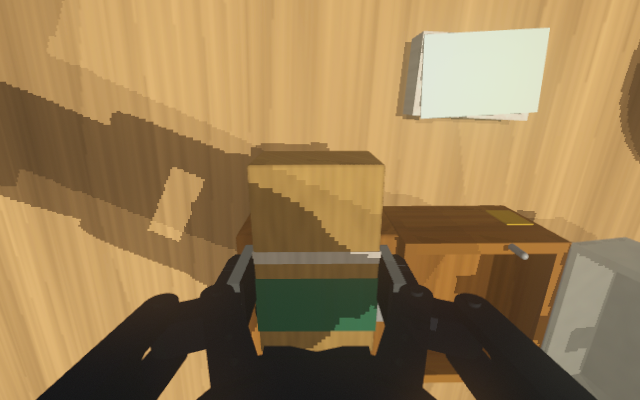

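Call:
{"op": "play_rows", "data": {"travel": [[1.2, 0, 0], [1.2, 0, 1], [0, 0, 1], [0, 0, 0.5], [0, 0, 0.3], [0, 0, 0.2], [0, 0, 0]], "spin": [0, 0, 0, 0, 0, 0, 0]}}

```text
clock: 28.65
tcp_pos: [468.2, -75.5, 77.1]
ee_rot: [[-0.039, 0.999, -0.001], [0.999, 0.039, 0.004], [0.004, -0.001, -1.0]]
ft_force: [-3.4, 7.0, 9.1]
grip_width: 0.677
```

Call:
{"op": "play_rows", "data": {"travel": [[0, 0, 0.3], [0, 0, 0.3], [0, 0, 0.3], [0, 0, 0]], "spin": [0, 0, 0, 0]}}

```text
clock: 29.05
tcp_pos: [468.4, -74.6, 68.4]
ee_rot: [[-0.038, 0.999, -0.001], [0.999, 0.038, 0.005], [0.005, -0.001, -1.0]]
ft_force: [-4.3, 13.8, 14.7]
grip_width: 0.672
```

```bash
python3 - <<'E'
from h import *
s=env.observe();print(s['clock'],s['tcp_pos'],s['ft_force'],s['grip_width'])
r=grab('side');crop(r,290,130,410,230,6,'pics/s15.png')
r=grab('wrist','pics/w15.png')
E
```

```text
29.05 [468.36785237 -74.6022881   68.41874201] [-4.30381017 13.7753349  14.71400431] 0.6720727824223011
```

View pics/s15.png

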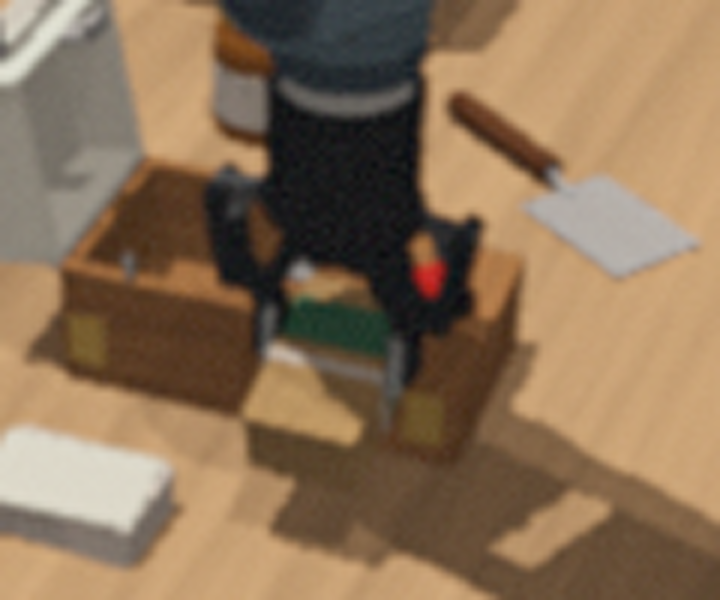

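View pics/w15.png

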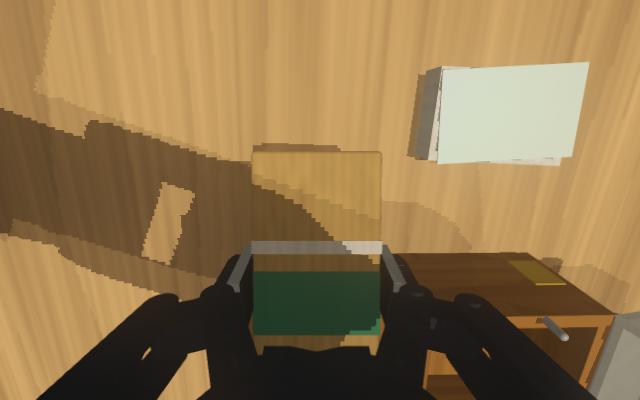

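It is pivoting: the far end dips while the rim holds the overhang up. Continue.

Call:
{"op": "play_rows", "data": {"travel": [[0, 0, 0.3], [0, 0, 0.3], [0, 0, 0.3], [0, 0, 0]], "spin": [0, 0, 0, 0]}}

```text
clock: 29.55
tcp_pos: [468.3, -74.2, 59.4]
ee_rot: [[-0.038, 0.999, -0.001], [0.999, 0.038, 0.006], [0.006, -0.001, -1.0]]
ft_force: [-4.6, 16.4, 16.0]
grip_width: 0.674
```

```bash
python3 - <<'E'
from h import *
s=env.observe();print(s['clock'],s['tcp_pos'],s['ft_force'],s['grip_width'])
r=grab('side');crop(r,290,130,410,230,6,'pics/s16.png')
E
```

```text
29.55 [468.32173914 -74.23070271  59.37228862] [-4.61563084 16.4192952  16.01146815] 0.6735525567677042
```

View pics/s16.png

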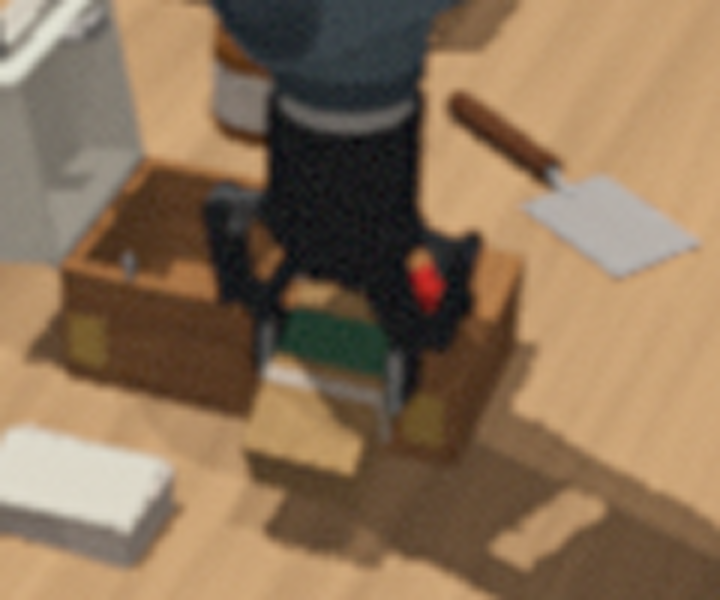

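Call:
{"op": "play_rows", "data": {"travel": [[0, 0, 0.3], [0, 0, 0.3], [0, 0, 0.1], [0, 0, 0]], "spin": [0, 0, 0, 0]}}

```text
clock: 30.0
tcp_pos: [468.3, -74.1, 52.5]
ee_rot: [[-0.038, 0.999, -0.001], [0.999, 0.038, 0.006], [0.006, -0.001, -1.0]]
ft_force: [-5.4, 17.0, 18.0]
grip_width: 0.671
```

```bash
python3 - <<'E'
from h import *
s=env.observe();print(s['clock'],s['tcp_pos'],s['ft_force'],s['grip_width'])
r=grab('side');crop(r,290,130,410,230,6,'pics/s17.png')
E
```

```text
30.0 [468.31849811 -74.11006993  52.521044  ] [-5.42297608 17.03949076 18.00478467] 0.6710783471205838
```

View pics/s17.png

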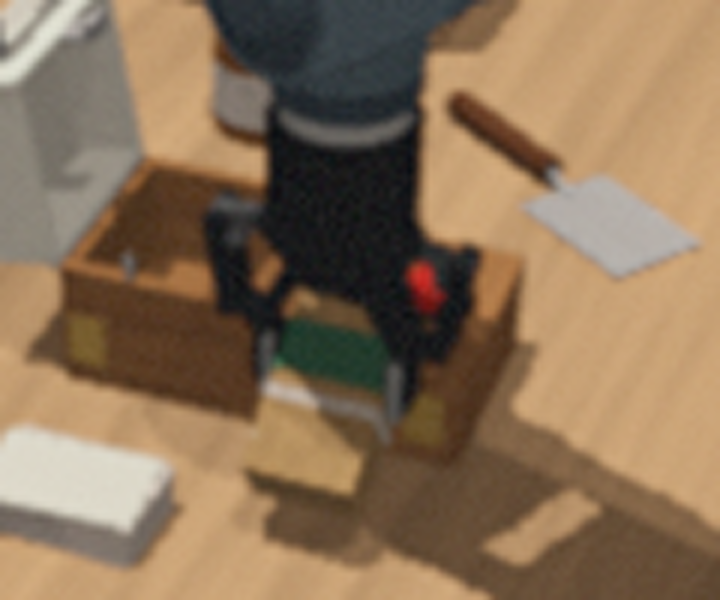

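Call:
{"op": "play_rows", "data": {"travel": [[0, 0, 0.3], [0, 0, 0.3], [0, 0, 0]], "spin": [0, 0, 0]}}

```text
clock: 30.35
tcp_pos: [468.3, -74.3, 46.3]
ee_rot: [[-0.038, 0.999, -0.001], [0.999, 0.038, 0.006], [0.006, -0.001, -1.0]]
ft_force: [-3.8, 16.5, 15.1]
grip_width: 0.672
```

```bash
python3 - <<'E'
from h import *
s=env.observe();print(s['clock'],s['tcp_pos'],s['ft_force'],s['grip_width'])
r=grab('side');crop(r,290,130,410,230,6,'pics/s18.png')
r=grab('wrist','pics/w18.png')
E
```

```text
30.35 [468.3225091  -74.28811481  46.28139069] [-3.79165168 16.45579086 15.14252947] 0.6718084089810058
```

View pics/s18.png

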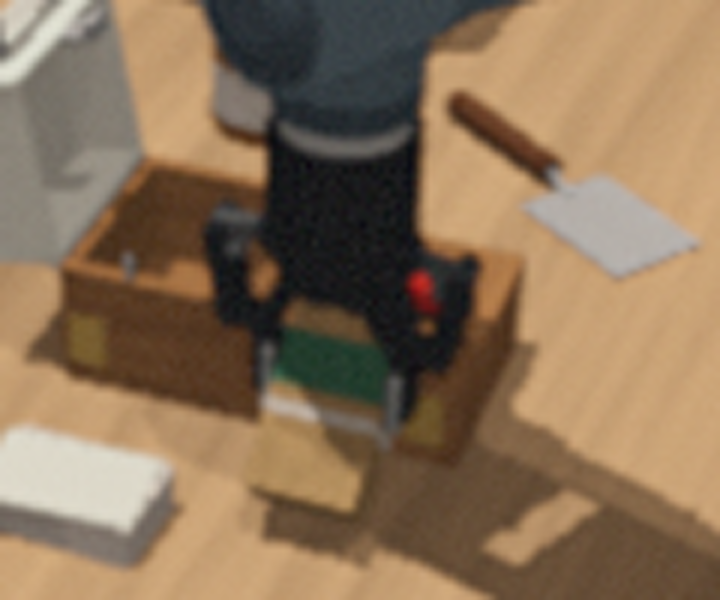

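View pics/w18.png

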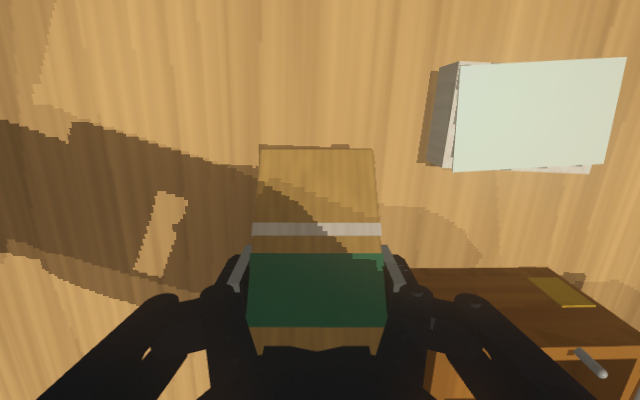

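```bash
cat > tilt.py <<'E'
from h import *
def tilt(r,far,near):
    Q=[]
    for a,b in (far,near):
        o,d1=ray(r,a);o,d2=ray(r,b); t=58/np.linalg.norm(d1-d2); Q.append(o+t*(d1+d2)/2)
    v=Q[1]-Q[0];print('P top edge',Q[0].round(1),'up end top edge',Q[1].round(1),'len',np.linalg.norm(v).round(1),'tilt',np.degrees(np.arctan2(v[2],np.hypot(v[0],v[1]))).round(1))
E
python3 - <<'E'
from tilt import *
r=grab('wrist');tilt(r,((259,149),(374,149)),((247,327),(387,327)))
E
```

```text
P top edge [466.4 -17.4  38.5] up end top edge [469.1 -83.9  87.7] len 82.8 tilt 36.4
```

Call:
{"op": "play_rows", "data": {"travel": [[0, 0, 0.3], [0, 0, 0.3], [0, 0, 0.2], [0, 0, 0]], "spin": [0, 0, 0, 0]}}

```text
clock: 30.9
tcp_pos: [468.5, -74.6, 41.3]
ee_rot: [[-0.038, 0.999, -0.004], [0.999, 0.038, 0.006], [0.006, -0.004, -1.0]]
ft_force: [-18.7, 19.9, 46.0]
grip_width: 0.675
```

```bash
python3 - <<'E'
from h import *
s=env.observe();print(s['clock'],s['tcp_pos'],s['ft_force'],s['grip_width'])
r=grab('side');crop(r,290,130,410,230,6,'pics/s19.png')
r=grab('wrist','pics/w19.png')
E
```

```text
30.9 [468.52009507 -74.5520878   41.28101786] [-18.74558689  19.90184621  45.95701495] 0.6754910125370941
```

View pics/s19.png

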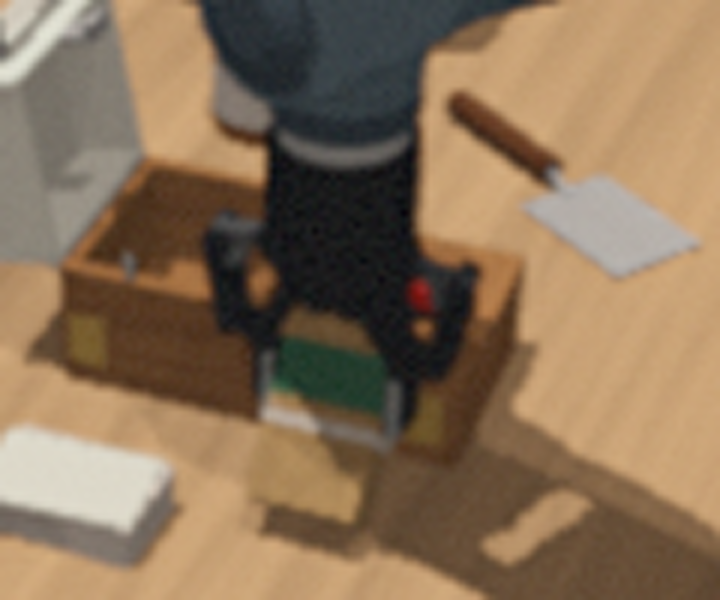

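View pics/w19.png

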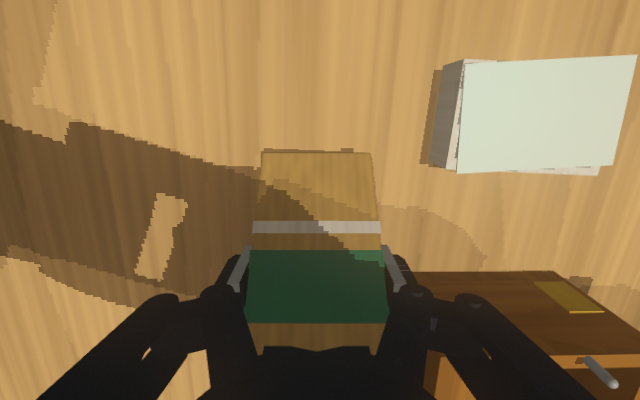

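Contact with the counter, force 46 N. I'll back off at once.

Call:
{"op": "play_rows", "data": {"travel": [[0, 0, -0.5], [0, 0, 0], [0, 0, 0]], "spin": [0, 0, 0]}}

```text
clock: 31.3
tcp_pos: [468.8, -76.3, 43.3]
ee_rot: [[-0.039, 0.999, 0.0], [0.999, 0.039, 0.001], [0.001, 0.0, -1.0]]
ft_force: [-2.8, 7.1, 12.8]
grip_width: 0.674
```

```bash
python3 - <<'E'
from tilt import *
r=grab('wrist','pics/w20.png');crop(r,220,130,420,360,3,'pics/w20c.png')
s=grab('side');crop(s,300,150,400,230,8,'pics/s20.png')
E
```

```text
(no output)
```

View pics/w20c.png

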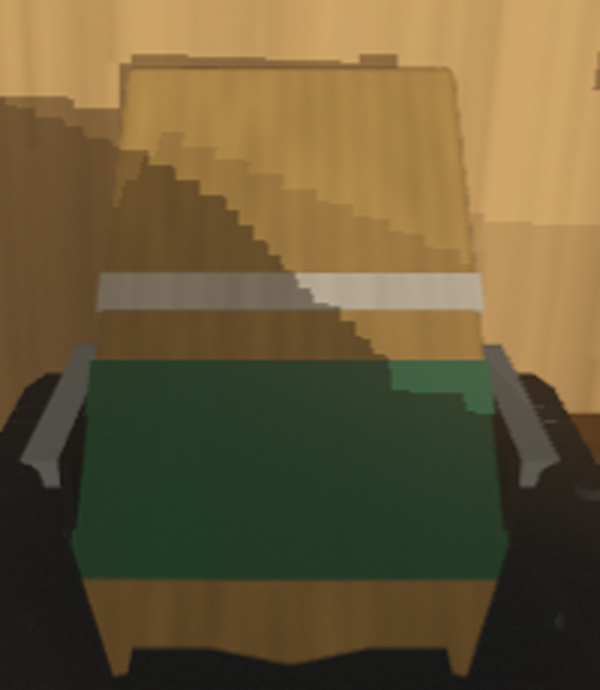

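View pics/s20.png

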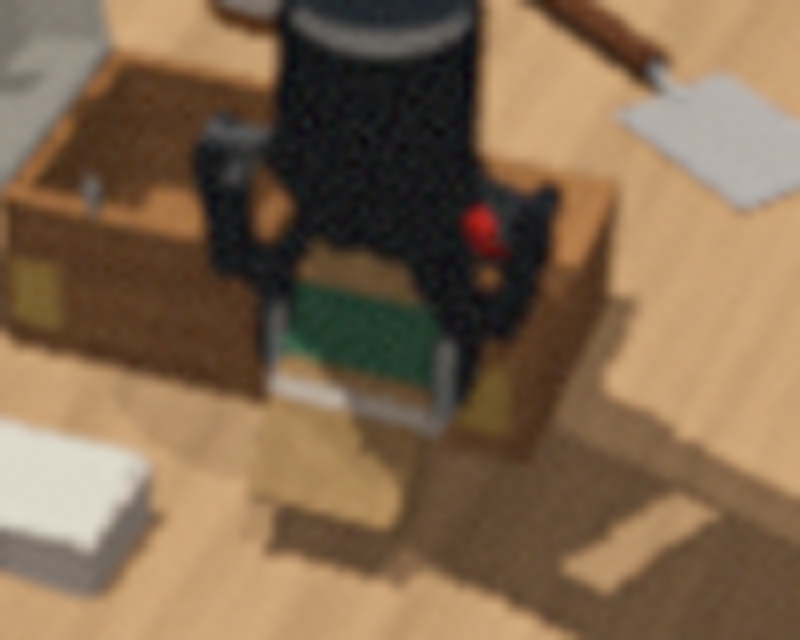

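```bash
python3 - <<'E'
from tilt import *
r=grab('wrist')
f=lambda x,y:(x/3+220-.33,y/3+130-.33)
for n,pair,L in (('white',((96,309),(484,309)),48),('green',((90,360),(493,360)),56.4)):
    print(n,L);tilt(r,(f(123,68),f(456,68)),(f(*pair[0]),f(*pair[1])))
# ray-based: far edge mid at distance L from green mid, x-const plane
o,d=ray(r,f(289.5,68));o,e=ray(r,f(291,360));o,g=ray(r,f(291,577))
print(o.round(1));
E
```

```text
white 48
P top edge [466.8 -21.9  30.4] up end top edge [468.  -52.8  63.3] len 45.2 tilt 46.7
green 56.4
P top edge [466.8 -21.9  30.4] up end top edge [468.4 -57.8  70.1] len 53.5 tilt 47.8
[465.8   1.9 185.3]
```

Tilt is about 47° with the lower edge on the counter, and the carton has slid to about mid-thickness in the pads. Now I rise a little and move in toward the keeper, so its edge keeps pushing the upper part over.

Call:
{"op": "play_rows", "data": {"travel": [[0, 0, -0.4], [0, 0, -0.4], [-0.2, 0, 0], [-0.2, 0, 0], [-0.2, 0, 0], [-0.2, 0, 0], [0, 0, 0]], "spin": [0, 0, 0, 0, 0, 0, 0]}}

```text
clock: 32.15
tcp_pos: [468.1, -82.7, 50.1]
ee_rot: [[-0.038, 0.999, -0.001], [0.999, 0.038, 0.005], [0.006, -0.001, -1.0]]
ft_force: [0.1, 11.9, 3.5]
grip_width: 0.675
```

```bash
python3 - <<'E'
from h import *
s=env.observe();print(s['clock'],s['tcp_pos'],s['ft_force'],s['grip_width'])
r=grab('wrist','pics/w21.png');crop(r,220,130,420,360,3,'pics/w21c.png')
s=grab('side');crop(s,300,150,400,230,8,'pics/s21.png')
E
```

```text
32.15 [468.11239222 -82.68422822  50.08831789] [ 0.05595445 11.90772251  3.53894213] 0.675034452792213
```

View pics/w21c.png

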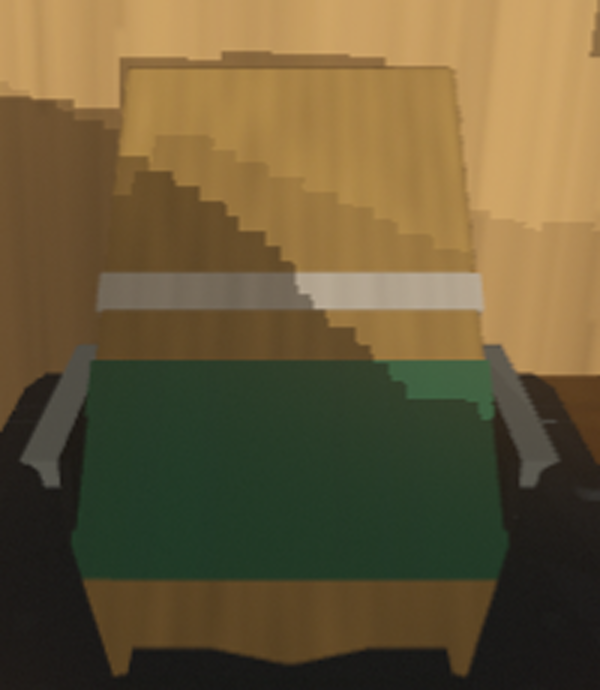

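View pics/s21.png

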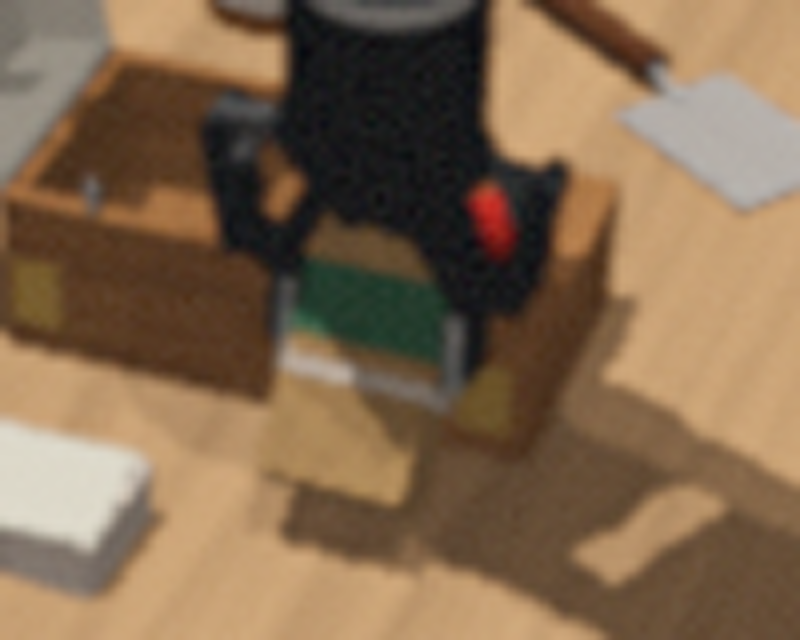

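Call:
{"op": "play_rows", "data": {"travel": [[-0.2, 0, 0], [-0.2, 0, 0], [-0.2, 0, 0], [-0.1, 0, 0], [0, 0, 0]], "spin": [0, 0, 0, 0, 0]}}

```text
clock: 32.75
tcp_pos: [468.1, -83.1, 50.3]
ee_rot: [[-0.036, 0.999, -0.002], [0.999, 0.036, 0.019], [0.019, -0.002, -1.0]]
ft_force: [2.6, 42.5, 16.8]
grip_width: 0.674
```

```bash
python3 - <<'E'
from h import *
s=env.observe();print(s['clock'],s['tcp_pos'],s['ft_force'],s['grip_width'])
r=grab('wrist','pics/w22.png');crop(r,220,130,420,360,3,'pics/w22c.png')
E
```

```text
32.75 [468.06716347 -83.13816766  50.30230621] [ 2.58615076 42.5117689  16.80544391] 0.6742426094187363
```

View pics/w22c.png

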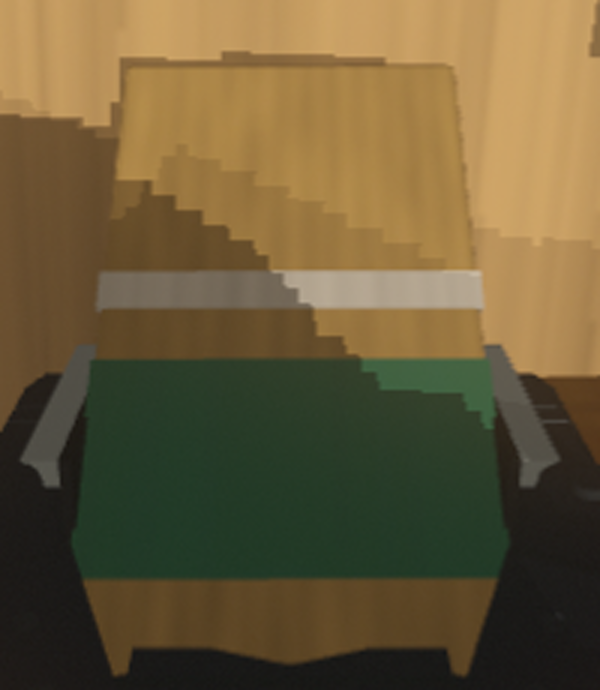

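Blocked at 42 N: the raised end has met the gripper's palm, because I gripped too far from the end. I'll back off, press it flat again on the free counter beside the ledge and regrip with a shorter overhang.

Call:
{"op": "play_rows", "data": {"travel": [[0.8, 0, 0], [1, 0, -0.3], [2, 0, 0], [2, 0, 0], [1, 0, 1], [0, 0, 1], [0, 0, 0]], "spin": [0, 0, 0, 0, 0, 0, 0]}}

```text
clock: 33.5
tcp_pos: [467.9, -26.5, 36.0]
ee_rot: [[-0.042, 0.999, 0.0], [0.999, 0.042, -0.005], [-0.005, -0.0, -1.0]]
ft_force: [-9.9, -7.4, 23.8]
grip_width: 0.676
```

Call:
{"op": "play_rows", "data": {"travel": [[0, 0, 0.3], [0, 0, 0.3], [0, 0, 0]], "spin": [0, 0, 0]}}

```text
clock: 33.8
tcp_pos: [469.5, -28.9, 32.1]
ee_rot: [[-0.043, 0.999, 0.003], [0.999, 0.043, -0.009], [-0.009, 0.002, -1.0]]
ft_force: [-13.0, -17.2, 35.7]
grip_width: 0.679
```

Call:
{"op": "play_rows", "data": {"travel": [[-0.5, 0, 0], [-0.5, 0, 0.1], [-0.4, 0, 0.3], [-0.3, 0, 0.3], [0, 0, 0]], "spin": [0, 0, 0, 0, 0]}}

```text
clock: 34.3
tcp_pos: [469.1, -42.5, 21.6]
ee_rot: [[-0.038, 0.999, 0.004], [0.999, 0.038, -0.001], [-0.001, 0.004, -1.0]]
ft_force: [0.7, -1.3, 7.7]
grip_width: 0.675
```

```bash
python3 - <<'E'
from h import *
s=env.observe();print(s['clock'],s['tcp_pos'],s['ft_force'],s['grip_width'])
r=grab('wrist','pics/w23.png')
s=grab('side');crop(s,290,150,400,240,7,'pics/s23.png')
E
```

```text
34.3 [469.12027257 -42.48158654  21.5606234 ] [ 0.74292739 -1.26397877  7.70763909] 0.6751075776802122
```

View pics/w23.png

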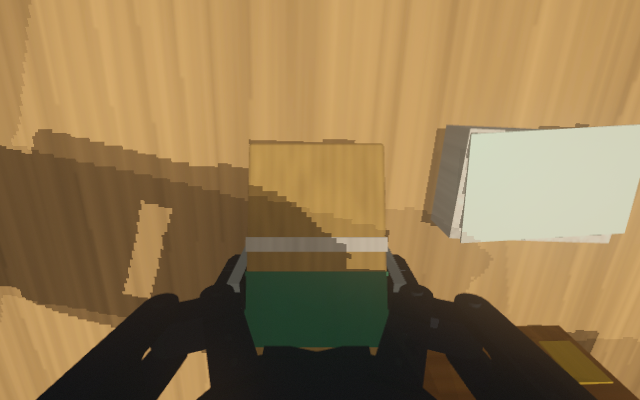

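View pics/s23.png

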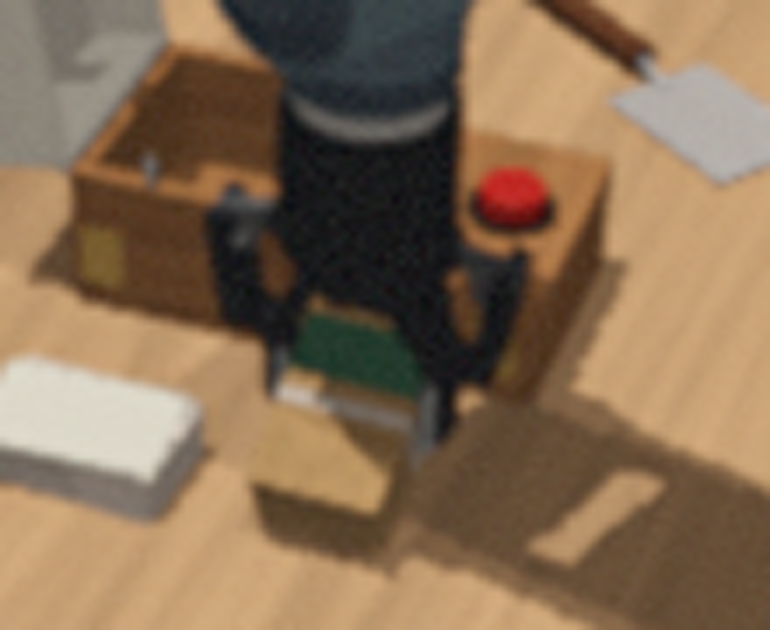

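Call:
{"op": "play_rows", "data": {"travel": [[0, 0, 0], [0, 0, 0], [0, 0, 0], [-0.7, 0, 0], [-0.7, 0, -0.2], [0, 0, 0], [0, 0, 0]], "spin": [0, 0, 0, 0, 0, 0, 0], "hand": 7.2}}

```text
clock: 35.1
tcp_pos: [467.4, -55.2, 22.5]
ee_rot: [[-0.039, 0.999, 0.0], [0.999, 0.039, -0.0], [-0.0, 0.0, -1.0]]
ft_force: [0.4, 0.4, -0.7]
grip_width: 0.843
```

```bash
python3 - <<'E'
from h import *
s=env.observe();print(s['clock'],s['tcp_pos'],s['ft_force'],s['grip_width'])
r=grab('wrist','pics/w24.png')
s=grab('side');crop(s,290,150,400,240,7,'pics/s24.png')
E
```

```text
35.1 [467.36939037 -55.22168885  22.49611882] [ 0.41732984  0.43099534 -0.65338239] 0.8425287656596335
```

View pics/w24.png

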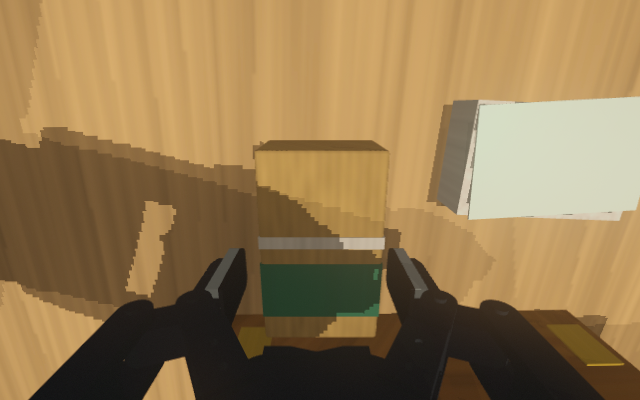

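View pics/s24.png

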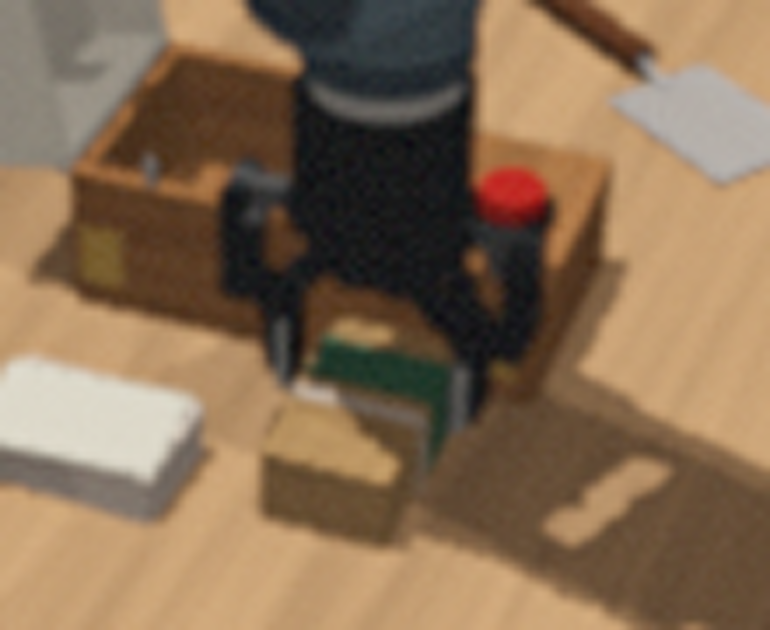

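It lies flat again: top corners (256,150), (388,150), (378,337) and (262,337).

```bash
python3 - <<'E'
from h import *
s=env.observe();r=grab('wrist')
for p in [(255,150),(388,150),(378,337),(263,337)]:
    P=onz(r,p,40);print(P.round(1),(s['ee_rot'].T@(P-s['tcp_pos'])).round(1))
print(env.observe()['clock'])
E
```

```text
[439.4   4.2  40. ] [ 60.2 -25.5 -17.6]
[495.    6.4  40. ] [ 60.1  30.2 -17.6]
[500.8 -90.2  40. ] [-36.7  32.1 -17.6]
[441.1 -92.5  40. ] [-36.6 -27.6 -17.6]
35.25
```

Call:
{"op": "play_rows", "data": {"travel": [[-0.9, 0.2, 0], [0, 0, 0.6], [0, 0, 0.4], [0, 0, 0]], "spin": [0, 0, 0, 0]}}

```text
clock: 35.65
tcp_pos: [468.8, -63.5, 11.4]
ee_rot: [[-0.039, 0.999, -0.002], [0.999, 0.039, 0.001], [0.001, -0.002, -1.0]]
ft_force: [0.0, -0.3, 0.3]
grip_width: 0.847
```

Call:
{"op": "play_rows", "data": {"travel": [[0, 0, 0], [0, 0, 0], [0, 0, 0], [0, 0, 0], [0, 0, -1.5], [0, 0, -3], [0, 0, -2.5], [-0.6, 0, -0.5], [-1.4, 0, 0], [0, 0, 0], [0, 0, 0]], "spin": [0, 0, 0, 0, 0, 0, 0, 0, 0, 0, 0], "hand": 5.2}}

```text
clock: 36.75
tcp_pos: [469.3, -83.9, 85.8]
ee_rot: [[-0.038, 0.999, -0.003], [0.999, 0.038, 0.001], [0.001, -0.003, -1.0]]
ft_force: [0.1, 0.4, -1.6]
grip_width: 0.672
```

```bash
python3 - <<'E'
from h import *
s=env.observe();print(s['clock'],s['tcp_pos'],s['ft_force'],s['grip_width'])
s=grab('side');crop(s,290,150,400,240,7,'pics/s25.png')
E
```

```text
36.75 [469.34379512 -83.94104104  85.7922393 ] [ 0.08054136  0.40014314 -1.61138048] 0.6717167652503975
```

View pics/s25.png

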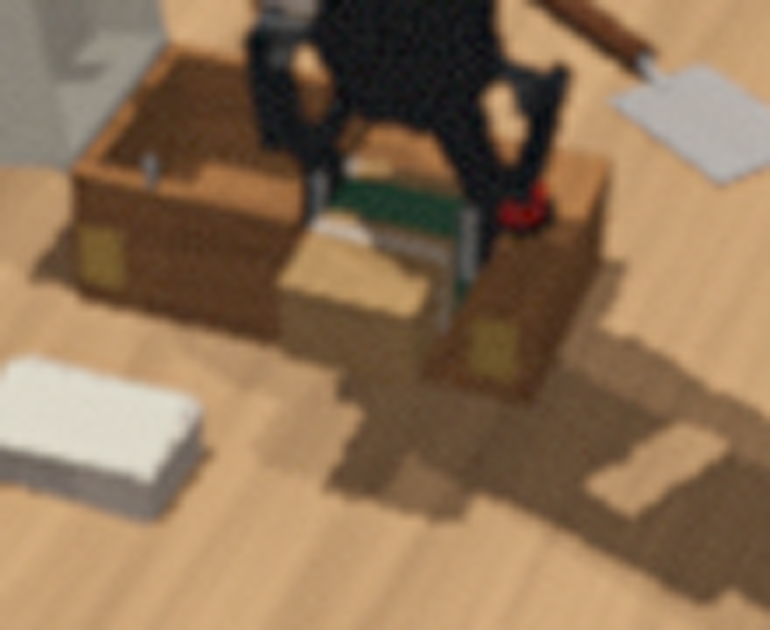

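Call:
{"op": "play_rows", "data": {"travel": [[0, 0, 0.7], [0, 0, 0.5], [0, 0, 0.3], [0, 0, 0.3], [0, 0, 0.3], [0, 0, 0]], "spin": [0, 0, 0, 0, 0, 0]}}

```text
clock: 37.4
tcp_pos: [469.7, -81.4, 67.1]
ee_rot: [[-0.039, 0.999, -0.004], [0.999, 0.039, 0.005], [0.005, -0.003, -1.0]]
ft_force: [-7.5, 12.0, 16.4]
grip_width: 0.674
```

```bash
python3 - <<'E'
from h import *
s=env.observe();print(s['clock'],s['tcp_pos'],s['ft_force'],s['grip_width'])
s=grab('side');crop(s,290,150,400,240,7,'pics/s26.png')
r=grab('wrist','pics/w26.png')
E
```

```text
37.4 [469.7476966  -81.35043975  67.09766424] [-7.51013681 11.96293641 16.44673574] 0.6736224289355317
```

View pics/s26.png

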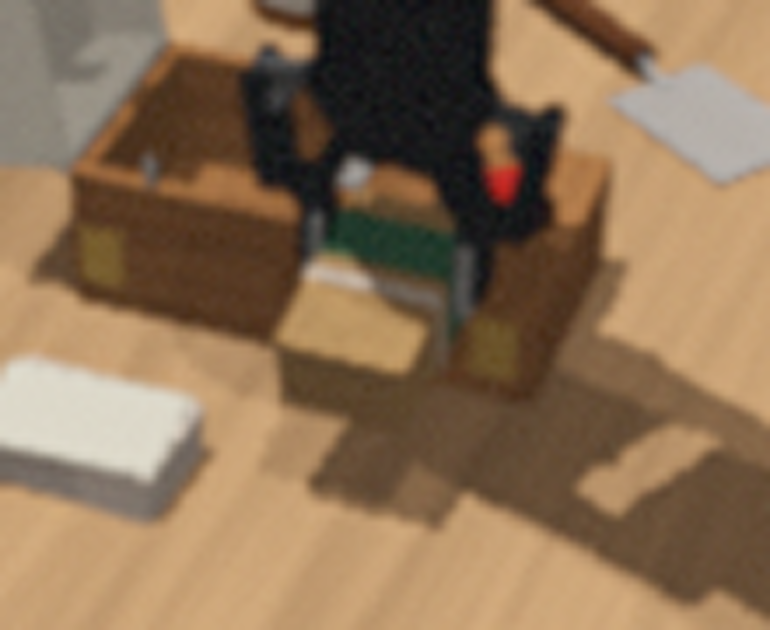

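View pics/w26.png

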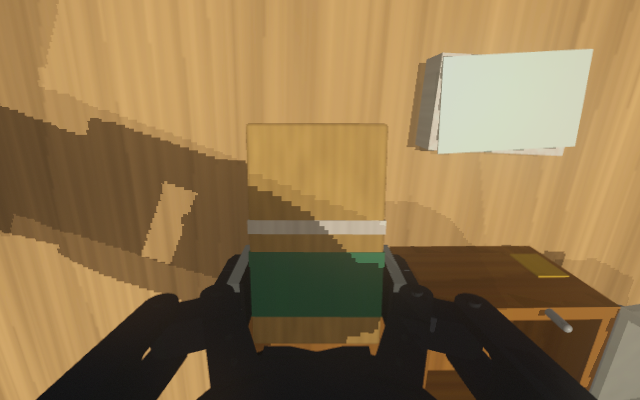

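Call:
{"op": "play_rows", "data": {"travel": [[-0.1, 0, 0.3], [-0.1, 0, 0.3], [-0.1, 0, 0.2], [0, 0, 0]], "spin": [0, 0, 0, 0]}}

```text
clock: 37.9
tcp_pos: [469.8, -82.4, 59.8]
ee_rot: [[-0.038, 0.999, -0.004], [0.999, 0.038, 0.01], [0.01, -0.004, -1.0]]
ft_force: [-9.2, 22.4, 27.2]
grip_width: 0.677
```

```bash
python3 - <<'E'
from h import *
s=env.observe();print(s['clock'],s['tcp_pos'],s['ft_force'],s['grip_width'])
s=grab('side');crop(s,290,150,400,240,7,'pics/s27.png')
E
```

```text
37.9 [469.84280139 -82.40404531  59.76873883] [-9.23804309 22.42534539 27.21011464] 0.677104277637319
```

View pics/s27.png

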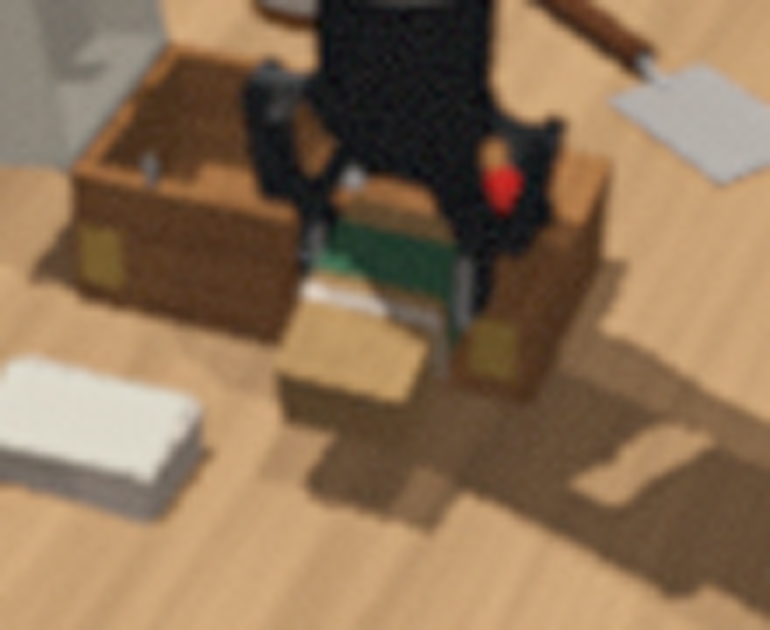

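Call:
{"op": "play_rows", "data": {"travel": [[0, 0, 0.2], [0, 0, 0.2], [0, 0, 0.2], [0, 0, 0]], "spin": [0, 0, 0, 0]}}

```text
clock: 38.35
tcp_pos: [469.9, -82.7, 53.8]
ee_rot: [[-0.038, 0.999, -0.004], [0.999, 0.038, 0.008], [0.008, -0.004, -1.0]]
ft_force: [-10.5, 22.2, 27.2]
grip_width: 0.677
```

```bash
python3 - <<'E'
from h import *
s=env.observe();print(s['clock'],s['tcp_pos'],s['ft_force'],s['grip_width'])
s=grab('side');crop(s,290,150,400,240,7,'pics/s28.png')
r=grab('wrist','pics/w28.png');crop(r,220,110,420,360,3,'pics/w28c.png')
E
```

```text
38.35 [469.8719109  -82.74104279  53.82253779] [-10.54460905  22.17747441  27.16963789] 0.676555420748667
```

View pics/s28.png

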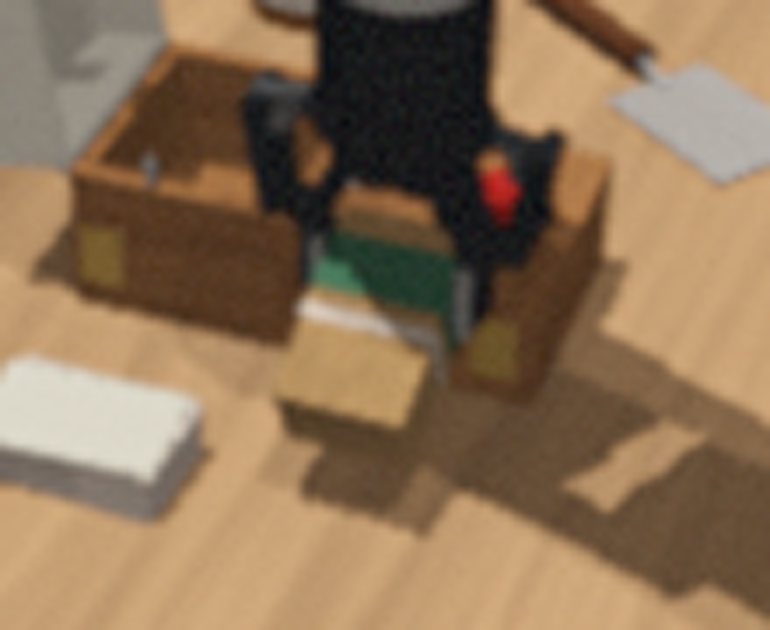

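View pics/w28c.png

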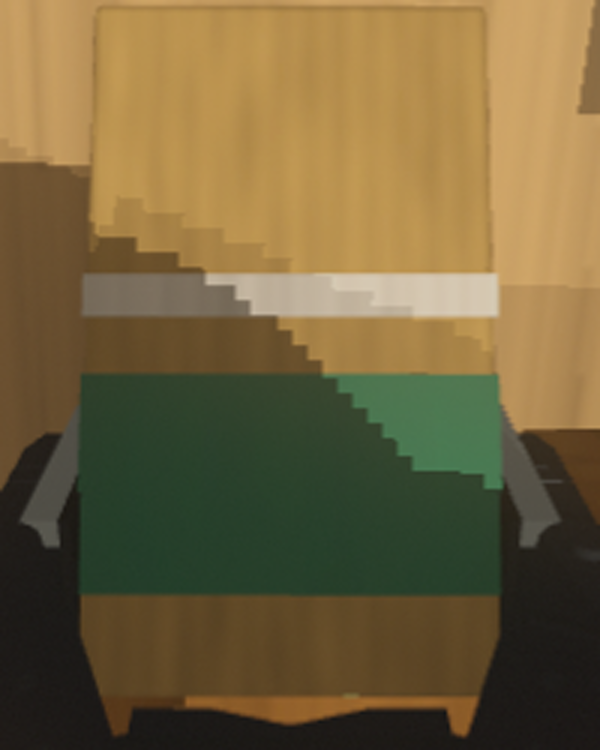

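```bash
python3 - <<'E'
from tilt import *
r=grab('wrist')
f=lambda x,y:(x/3+220-.33,y/3+110-.33)
tilt(r,(f(96,8),f(488,8)),(f(80,374),f(500,374)))
# constrained: x-plane geometry, P edge & end edge at 98mm
o,d=ray(r,f(292,8));_,e=ray(r,f(291,695));_,g=ray(r,f(291,374))
# solve distances using width-scale of P edge
from scipy.optimize import fsolve
t0=58/np.linalg.norm(ray(r,f(96,8))[1]-ray(r,f(488,8))[1])
P=o+t0*d
for L,q in((56.4,g),(98,e)):
    t=max(np.roots([q@q,2*q@(o-P),(o-P)@(o-P)-L*L]).real);Q=o+t*q;v=Q-P
    print(P.round(1),Q.round(1),np.roots([q@q,2*q@(o-P),(o-P)@(o-P)-L*L]),np.degrees(np.arctan2(v[2],-v[1])))
print(env.observe()['clock'])
E
```

```text
P top edge [467.5  -7.9  59.6] up end top edge [469.1 -56.   83.5] len 53.8 tilt 26.4
[467.5  -7.9  59.6] [469.5 -63.9  65.8] [142.09829201 107.89260611] 6.290094681801629
[467.5  -7.9  59.6] [470.9 -98.6  96.5] [122.96272027  60.21589357] 22.163596207440314
38.5
```

Call:
{"op": "play_rows", "data": {"travel": [[0, 0, 0.3], [0, 0, 0.3], [0, 0, 0.3], [0, 0, 0]], "spin": [0, 0, 0, 0]}}

```text
clock: 38.9
tcp_pos: [469.9, -83.6, 44.3]
ee_rot: [[-0.039, 0.999, -0.003], [0.999, 0.039, 0.006], [0.006, -0.003, -1.0]]
ft_force: [-8.3, 17.0, 21.7]
grip_width: 0.673
```

```bash
python3 - <<'E'
from h import *
s=env.observe();print(s['clock'],s['tcp_pos'],s['ft_force'],s['grip_width'])
s=grab('side');crop(s,290,150,400,240,7,'pics/s29.png')
r=grab('wrist','pics/w29.png');crop(r,220,110,420,360,3,'pics/w29c.png')
E
```

```text
38.9 [469.89982994 -83.55739894  44.30467361] [-8.28179203 17.03703203 21.66893741] 0.6730447068480093
```

View pics/s29.png

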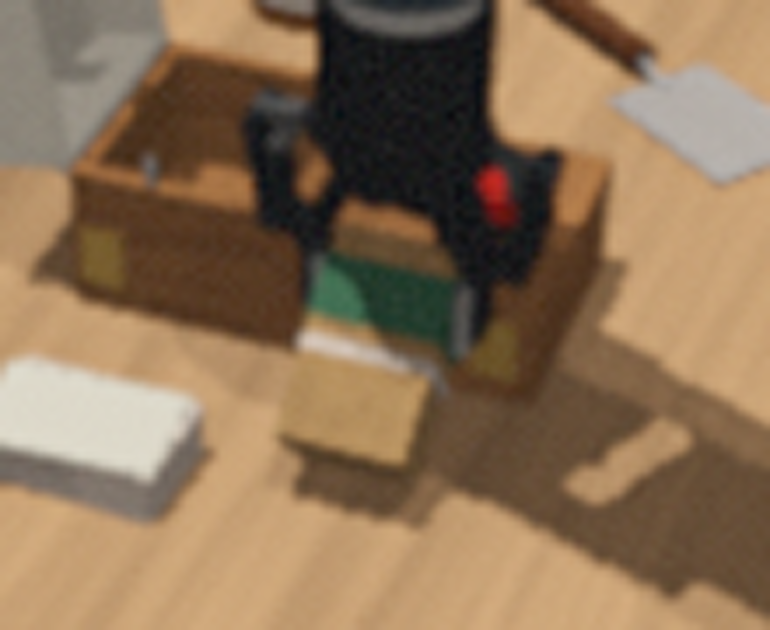

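View pics/w29c.png

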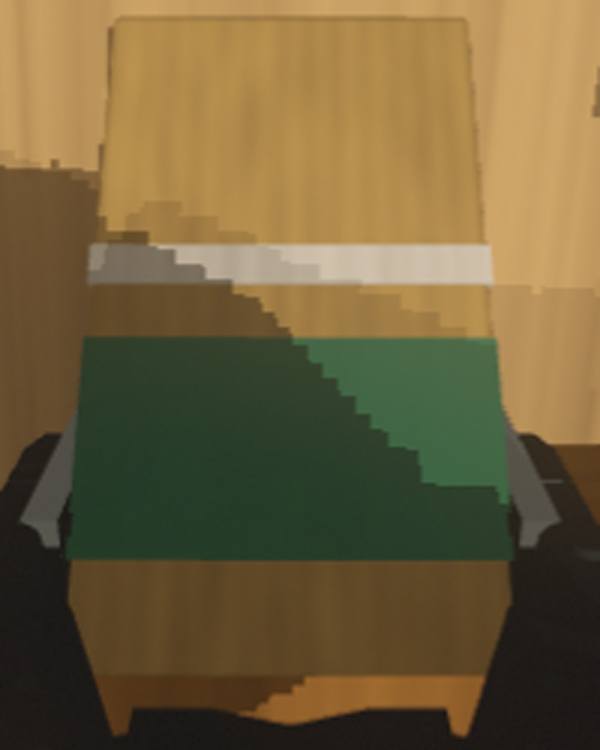

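```bash
python3 - <<'E'
from tilt import *
r=grab('wrist')
f=lambda x,y:(x/3+220-.33,y/3+110-.33)
tilt(r,(f(110,18),f(469,18)),(f(83,338),f(497,338)))
tilt(r,(f(110,18),f(469,18)),(f(67,558),f(513,558)))
print(env.observe()['clock'])
E
```

```text
P top edge [467.2 -10.4  37.8] up end top edge [469.  -52.7  70.8] len 53.6 tilt 38.0
P top edge [467.2 -10.4  37.8] up end top edge [469.9 -76.5  87.8] len 83.0 tilt 37.1
39.05
```

Tilt is 38° and the pivot is low in the carton. I'll move in toward the keeper so its edge lifts the overhang further, aiming for about 47–50°. At that angle the carton can lean stably on the edge, and I can regrip across its thickness and square it upright.

Call:
{"op": "play_rows", "data": {"travel": [[0, 0, -0.2], [-0.2, 0, 0], [-0.2, 0, 0], [-0.2, 0, -0.1], [-0.2, 0, 0], [0, 0, 0]], "spin": [0, 0, 0, 0, 0, 0]}}

```text
clock: 39.65
tcp_pos: [469.7, -85.7, 46.1]
ee_rot: [[-0.036, 0.999, -0.004], [0.999, 0.037, 0.019], [0.019, -0.003, -1.0]]
ft_force: [-0.4, 42.8, 19.4]
grip_width: 0.674
```

```bash
python3 - <<'E'
from h import *
s=env.observe();print(s['clock'],s['tcp_pos'],s['ft_force'],s['grip_width'])
r=grab('wrist','pics/w30.png');crop(r,220,110,420,360,3,'pics/w30c.png')
E
```

```text
39.65 [469.66806801 -85.65955     46.09493425] [-0.38384364 42.81898076 19.35434603] 0.6741228315737712
```

View pics/w30c.png

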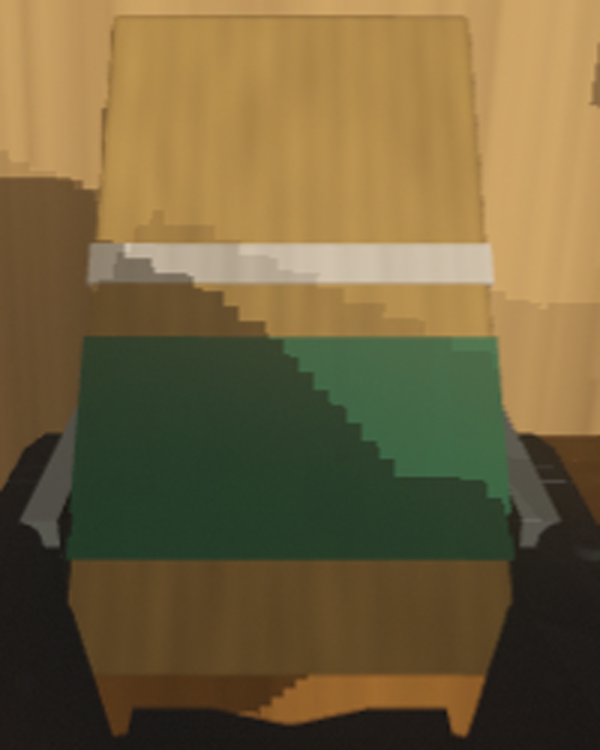

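Call:
{"op": "play_rows", "data": {"travel": [[0, 0, -0.5], [0, 0, -0.5], [0, 0, 0], [0, 0, 0]], "spin": [0, 0, 0, 0]}}

```text
clock: 40.1
tcp_pos: [470.8, -95.1, 56.2]
ee_rot: [[-0.039, 0.999, -0.0], [0.999, 0.039, -0.0], [-0.0, -0.0, -1.0]]
ft_force: [0.1, -0.6, -1.6]
grip_width: 0.674
```

Call:
{"op": "play_rows", "data": {"travel": [[0.2, 0, 0], [0, 0, 0.3], [0, 0, 0.3], [0, 0, 0.2], [0, 0, 0.2], [0, 0, 0]], "spin": [0, 0, 0, 0, 0, 0]}}

```text
clock: 40.7
tcp_pos: [471.8, -92.5, 49.7]
ee_rot: [[-0.039, 0.999, -0.001], [0.999, 0.039, 0.001], [0.001, -0.001, -1.0]]
ft_force: [-11.0, 8.9, 29.4]
grip_width: 0.671
```

```bash
python3 - <<'E'
from h import *
s=env.observe();print(s['clock'],s['tcp_pos'],s['ft_force'],s['grip_width'])
r=grab('wrist','pics/w31.png');crop(r,220,110,420,360,3,'pics/w31c.png')
E
```

```text
40.7 [471.7569998  -92.5143634   49.66400204] [-10.97437162   8.91325562  29.38555729] 0.6707493209611541
```

View pics/w31c.png

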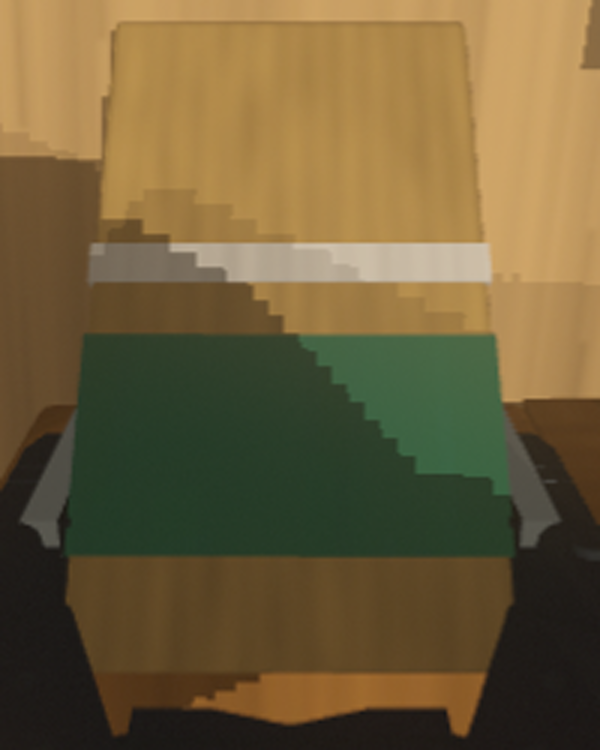

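Call:
{"op": "play_rows", "data": {"travel": [[0, 0, 0.2], [0, 0, 0.2], [0, 0, 0.2], [0, 0, 0]], "spin": [0, 0, 0, 0]}}

```text
clock: 41.15
tcp_pos: [472.6, -92.0, 43.7]
ee_rot: [[-0.039, 0.999, 0.002], [0.999, 0.039, 0.002], [0.002, 0.002, -1.0]]
ft_force: [-7.8, 12.7, 28.2]
grip_width: 0.678
```

```bash
python3 - <<'E'
from h import *
s=env.observe();print(s['clock'],s['tcp_pos'],s['ft_force'],s['grip_width'])
r=grab('wrist','pics/w32.png');crop(r,220,110,420,360,3,'pics/w32c.png')
s=grab('side');crop(s,290,150,400,240,7,'pics/s32.png')
E
```

```text
41.15 [472.59114945 -91.98948787  43.74020613] [-7.79613458 12.73865588 28.17753414] 0.6779327890376207
```

View pics/w32c.png

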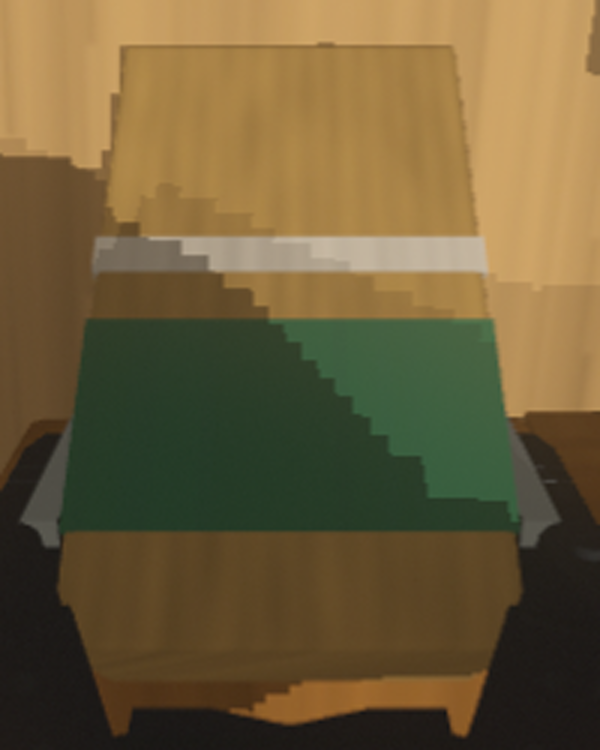

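View pics/s32.png

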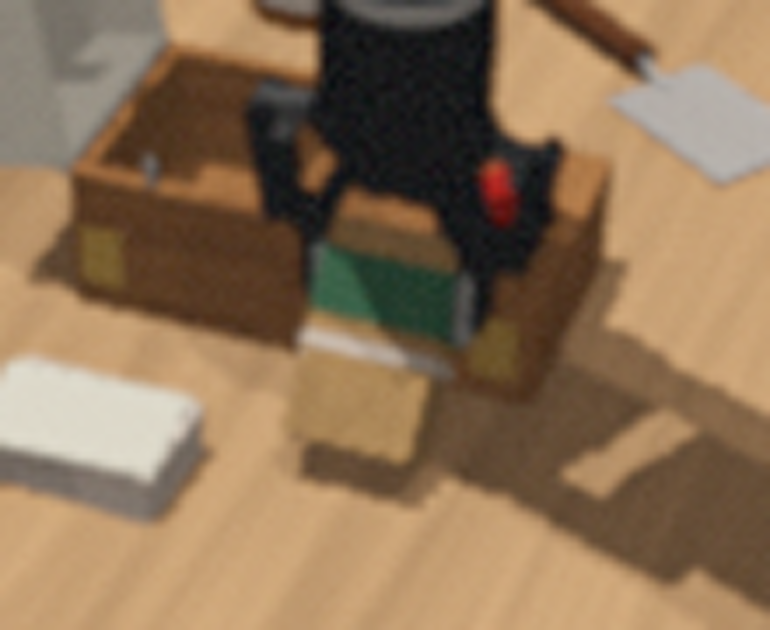

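```bash
python3 - <<'E'
from tilt import *
r=grab('wrist')
f=lambda x,y:(x/3+220-.33,y/3+110-.33)
tilt(r,(f(120,46),f(454,46)),(f(85,320),f(493,320)))
tilt(r,(f(120,46),f(454,46)),(f(62,530),f(519,530)))
E
```

```text
P top edge [469.6 -23.9  27.1] up end top edge [471.3 -59.2  67.6] len 53.7 tilt 48.9
P top edge [469.6 -23.9  27.1] up end top edge [472.2 -79.7  88.4] len 83.0 tilt 47.7
```

Call:
{"op": "play_rows", "data": {"travel": [[0, 0, 0.2], [0, 0, 0.2], [0, 0, 0]], "spin": [0, 0, 0]}}

```text
clock: 41.6
tcp_pos: [473.0, -92.0, 42.7]
ee_rot: [[-0.04, 0.999, -0.001], [0.999, 0.04, 0.003], [0.003, -0.001, -1.0]]
ft_force: [-19.6, 16.8, 56.3]
grip_width: 0.676
```

The carton stands on its lower edge at about 48°, leaning on the keeper's edge. Relieve the force, release and let it lean.

Call:
{"op": "play_rows", "data": {"travel": [[0, 0, -0.4], [0, 0, 0]], "spin": [0, 0]}}

```text
clock: 41.8
tcp_pos: [472.7, -92.0, 43.2]
ee_rot: [[-0.039, 0.999, 0.003], [0.999, 0.039, 0.002], [0.001, 0.003, -1.0]]
ft_force: [-3.0, 10.0, 20.8]
grip_width: 0.676
```

Call:
{"op": "play_rows", "data": {"travel": [[0, 0, 0], [0, 0, 0]], "spin": [0, 0], "hand": 6.6}}

```text
clock: 42.0
tcp_pos: [470.9, -92.8, 40.4]
ee_rot: [[-0.039, 0.999, 0.0], [0.999, 0.039, -0.0], [-0.0, 0.0, -1.0]]
ft_force: [-0.1, -0.0, 0.6]
grip_width: 0.772
```

```bash
python3 - <<'E'
from h import *
s=env.observe();print(s['clock'],s['tcp_pos'],s['ft_force'],s['grip_width'])
r=grab('wrist','pics/w33.png');crop(r,220,110,420,360,3,'pics/w33c.png')
s=grab('side');crop(s,290,150,400,240,7,'pics/s33.png')
E
```

```text
42.0 [470.86959573 -92.8325312   40.37096562] [-0.12613937 -0.02886962  0.63579769] 0.771729548027503
```

View pics/w33c.png

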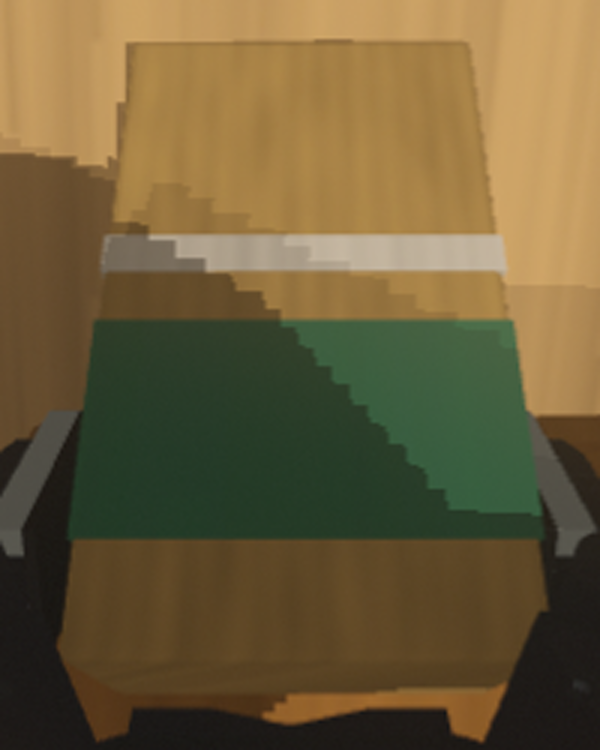

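View pics/s33.png

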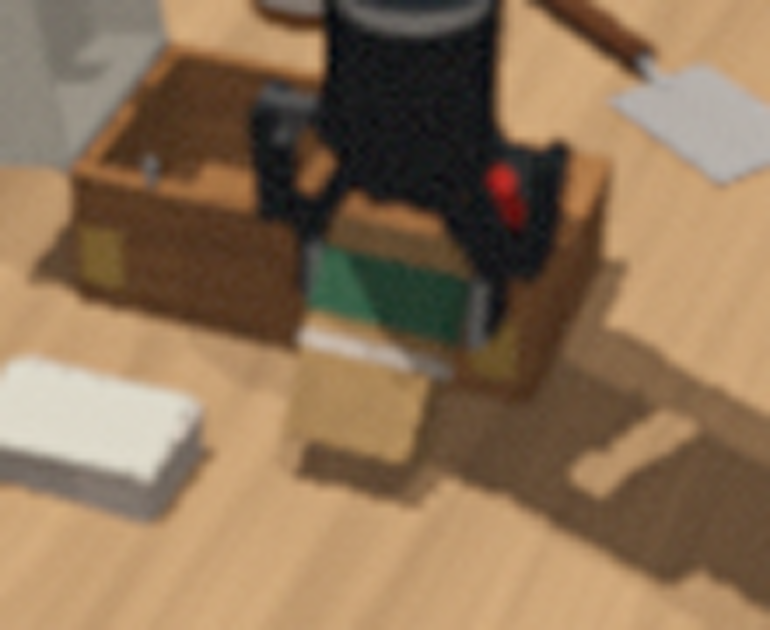

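It leans stably with the gripper off. Rise clear, turn the jaws 90° and open fully.

Call:
{"op": "play_rows", "data": {"travel": [[0, 0, -2], [0, 0, -4], [0, 0, -3], [0, 0, -1], [0, 0, 0], [0, 0, 0], [0, 0, 0], [0, 0, 0], [0, 0, 0], [0, 0, 0], [0, 0, 0], [0, 0, 0], [0, 0, 0], [0, 0, 0], [0, 0, 0]], "spin": [0, 0, 8.2, 8.2, 8.2, 8.2, 8.2, 8.2, 8.2, 8.2, 8.2, 8.2, 8.0, 0, 0], "hand": 8.54}}

```text
clock: 43.6
tcp_pos: [470.6, -92.8, 140.0]
ee_rot: [[0.999, 0.042, -0.001], [0.042, -0.999, 0.0], [-0.001, -0.0, -1.0]]
ft_force: [0.7, -0.3, 0.5]
grip_width: 0.999
```

```bash
python3 - <<'E'
from h import *
s=env.observe();print(s['clock'],s['tcp_pos'],s['ee_rot'][:,0],s['ft_force'],s['grip_width'])
r=grab('wrist','pics/w34.png')
s=grab('side');crop(s,290,150,400,240,7,'pics/s34.png')
E
```

```text
43.6 [470.57597704 -92.78907598 140.03407047] [ 9.99120597e-01  4.19245592e-02 -6.03170448e-04] [ 0.72078104 -0.25744576  0.45138142] 0.9990680588155888
```

View pics/w34.png

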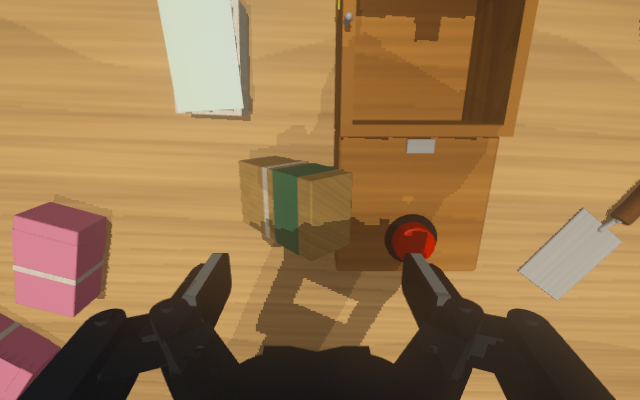

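View pics/s34.png

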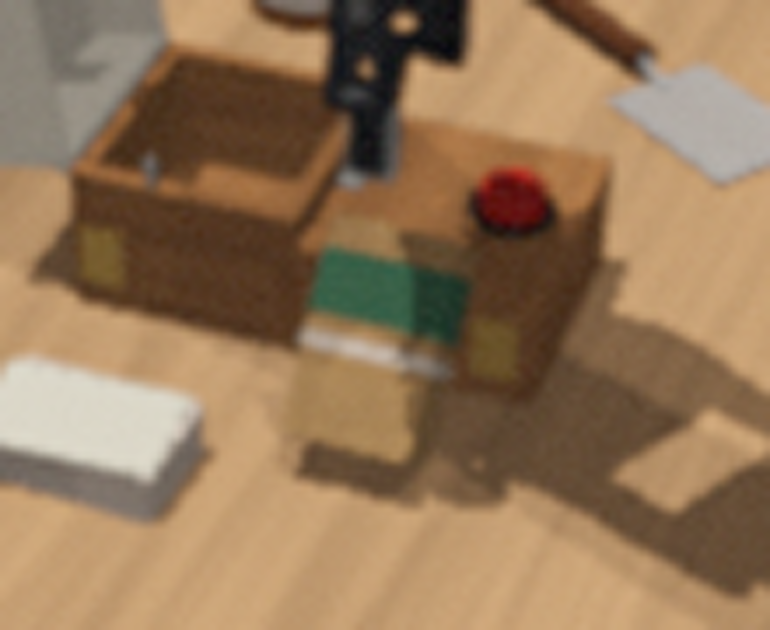

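```bash
python3 - <<'E'
from h import *
r=grab('wrist')
for p,z in [((351,173),73),((351,248),73),((299,258),100),((298,177),100),((240,160),27),((262,236),27)]: print(p,z,onz(r,p,z).round(1))
E
```

```text
(351, 173) 73 [ 502.1 -115.9   73. ]
(351, 248) 73 [ 442.4 -120.5   73. ]
(299, 258) 100 [447.  -81.2 100. ]
(298, 177) 100 [504.2 -79.3 100. ]
(240, 160) 27 [499.6 -24.7  27. ]
(262, 236) 27 [428.1 -42.7  27. ]
```

Call:
{"op": "play_rows", "data": {"travel": [[0.1, -0.7, 0], [0, 0, 2], [0, 0, 3], [0, 0, 1.5], [0, 0, 0.7], [0, 0, 0.3], [0, 0, 0], [0, 0, 0]], "spin": [0, 0, 0, 0, 0, 0, 0, 0]}}

```text
clock: 44.55
tcp_pos: [472.3, -86.0, 66.4]
ee_rot: [[0.999, 0.039, 0.002], [0.039, -0.999, -0.001], [0.002, 0.001, -1.0]]
ft_force: [1.5, 0.1, -0.4]
grip_width: 1.003
```

```bash
python3 - <<'E'
from h import *
s=env.observe();print(s['clock'],s['tcp_pos'],s['ft_force'],s['grip_width'])
r=grab('wrist','pics/w35.png')
s=grab('side');crop(s,290,150,400,240,7,'pics/s35.png')
E
```

```text
44.55 [472.29982575 -85.96243843  66.38379863] [ 1.54376033  0.1380389  -0.3946027 ] 1.0033662654042068
```

View pics/w35.png

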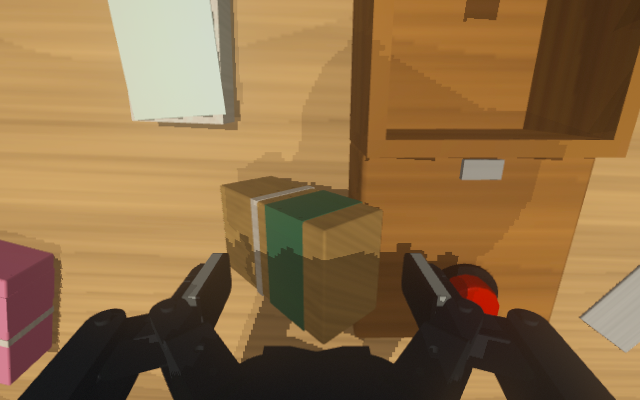

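View pics/s35.png

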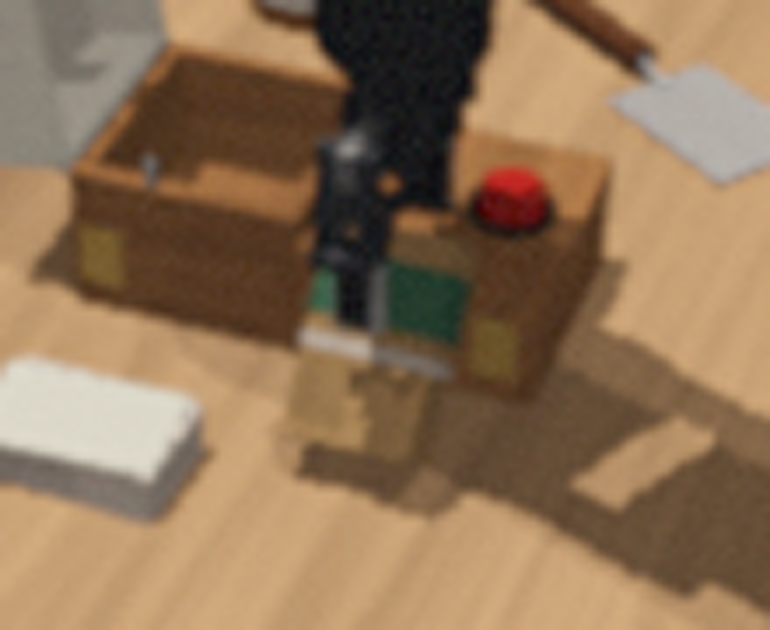

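The carton sits between the open fingers. Push it upright with the rear finger.

Call:
{"op": "play_rows", "data": {"travel": [[0, -0.5, 0], [0, -0.5, 0], [0, -0.4, 0], [0, -0.4, 0], [0, -0.4, 0], [0, 0, 0]], "spin": [0, 0, 0, 0, 0, 0]}}

```text
clock: 45.25
tcp_pos: [472.6, -65.1, 67.4]
ee_rot: [[0.999, 0.041, 0.004], [0.041, -0.999, -0.004], [0.004, 0.004, -1.0]]
ft_force: [-0.9, -4.9, 7.7]
grip_width: 1.001
```

```bash
python3 - <<'E'
from h import *
s=env.observe();print(s['clock'],s['tcp_pos'],s['ft_force'],s['grip_width'])
r=grab('wrist','pics/w36.png')
E
```

```text
45.25 [472.55127122 -65.06996019  67.40039832] [-0.92436281 -4.92739873  7.73707406] 1.0008120200655606
```

View pics/w36.png

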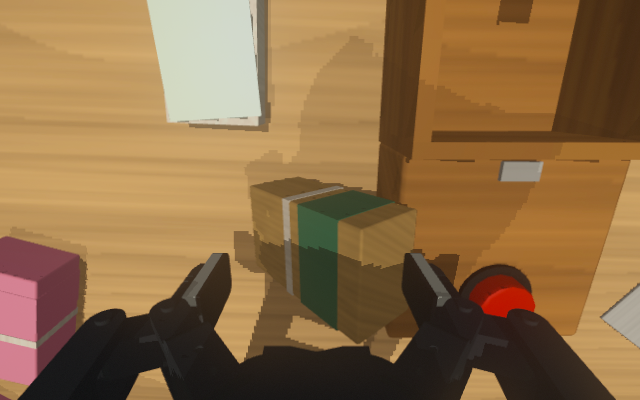

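```bash
python3 - <<'E'
from h import *
r=grab('wrist')
for p in [(415,209),(360,229),(250,188)]:
  for z in (27,60,73,85,100): print(p,z,onz(r,p,z).round(1)[:2],end=';')
  print()
s=grab('side');crop(s,290,150,400,240,7,'pics/s36.png')
print(env.observe()['clock'])
E
```

```text
(415, 209) 27 [ 487.7 -128.8];(415, 209) 60 [ 498.9 -116.5];(415, 209) 73 [ 503.4 -111.7];(415, 209) 85 [ 507.5 -107.2];(415, 209) 100 [ 512.6 -101.6];
(360, 229) 27 [472.2 -93.9];(360, 229) 60 [486.3 -88. ];(360, 229) 73 [491.8 -85.6];(360, 229) 85 [496.9 -83.4];(360, 229) 100 [503.3 -80.7];
(250, 188) 27 [497.8 -21.4];(250, 188) 60 [507.2 -28.5];(250, 188) 73 [511.  -31.4];(250, 188) 85 [514.4 -33.9];(250, 188) 100 [518.7 -37.2];
45.4
```

View pics/s36.png

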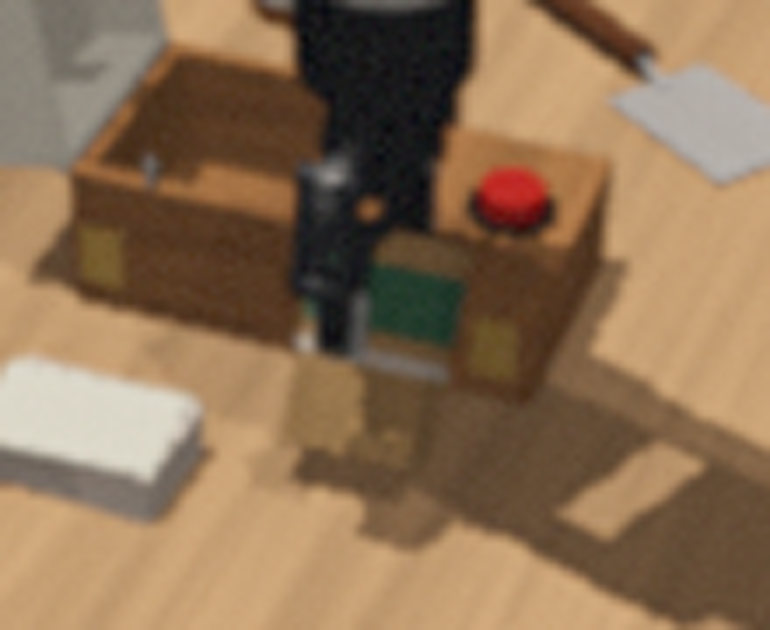

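The rear fingertip, opened fully, sits too high and pushes the end face instead of going under its corner. Back off, use a smaller opening so the tips reach lower, and try again.

Call:
{"op": "play_rows", "data": {"travel": [[0, 0.8, 0], [0, 0.9, 0], [0, 0.6, 0], [0, 0, 0]], "spin": [0, 0, 0, 0]}}

```text
clock: 45.8
tcp_pos: [471.3, -87.3, 65.1]
ee_rot: [[0.999, 0.038, -0.001], [0.038, -0.999, 0.0], [-0.001, -0.0, -1.0]]
ft_force: [-0.2, -0.6, 0.0]
grip_width: 1.001
```

Call:
{"op": "play_rows", "data": {"travel": [[0, 0, 0], [0, 0, 0.2], [0, 0, 0.1], [0, 0, 0]], "spin": [0, 0, 0, 0], "hand": 7.1}}

```text
clock: 46.2
tcp_pos: [471.3, -86.4, 62.1]
ee_rot: [[0.999, 0.04, -0.001], [0.04, -0.999, 0.0], [-0.001, -0.0, -1.0]]
ft_force: [0.3, 0.8, -0.1]
grip_width: 0.83
```

```bash
python3 - <<'E'
from h import *
s=env.observe();print(s['clock'],s['tcp_pos'],s['ft_force'],s['grip_width'])
r=grab('wrist','pics/w37.png')
for p in [(382,209)]: print(onz(r,p,73))
E
```

```text
46.2 [471.2772952  -86.41601091  62.05139665] [ 0.27669491  0.80181442 -0.08816872] 0.8303706168104721
[ 503.49967158 -115.43323075   73.        ]
```

View pics/w37.png

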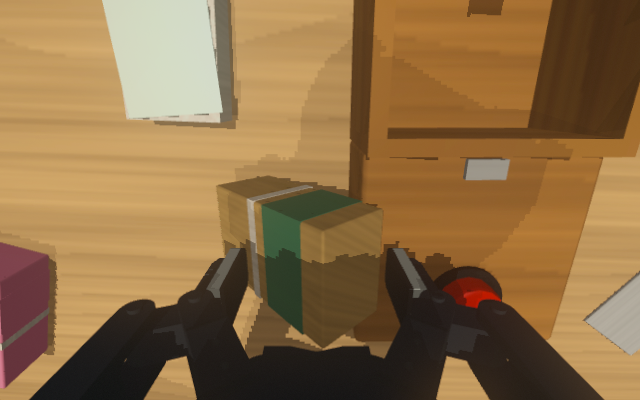

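Call:
{"op": "play_rows", "data": {"travel": [[0, -0.3, 0], [0, -0.3, 0], [0, -0.3, 0], [0, -0.3, 0], [0, -0.3, 0], [0, 0, 0]], "spin": [0, 0, 0, 0, 0, 0]}}

```text
clock: 46.85
tcp_pos: [470.8, -71.2, 62.3]
ee_rot: [[0.999, 0.04, -0.0], [0.04, -0.999, 0.0], [-0.0, -0.0, -1.0]]
ft_force: [-0.2, -0.1, 0.2]
grip_width: 0.83
```

```bash
python3 - <<'E'
from h import *
s=env.observe();print(s['clock'],s['tcp_pos'],s['ft_force'],s['grip_width'])
r=grab('wrist','pics/w38.png')
s=grab('side');crop(s,290,150,400,240,7,'pics/s38.png')
E
```

```text
46.85 [470.78198389 -71.20326525  62.28709036] [-0.17226241 -0.11844657  0.23909948] 0.8300546937396
```

View pics/w38.png

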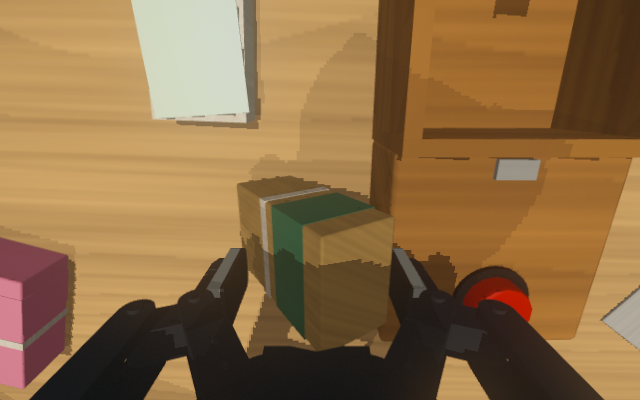

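View pics/s38.png

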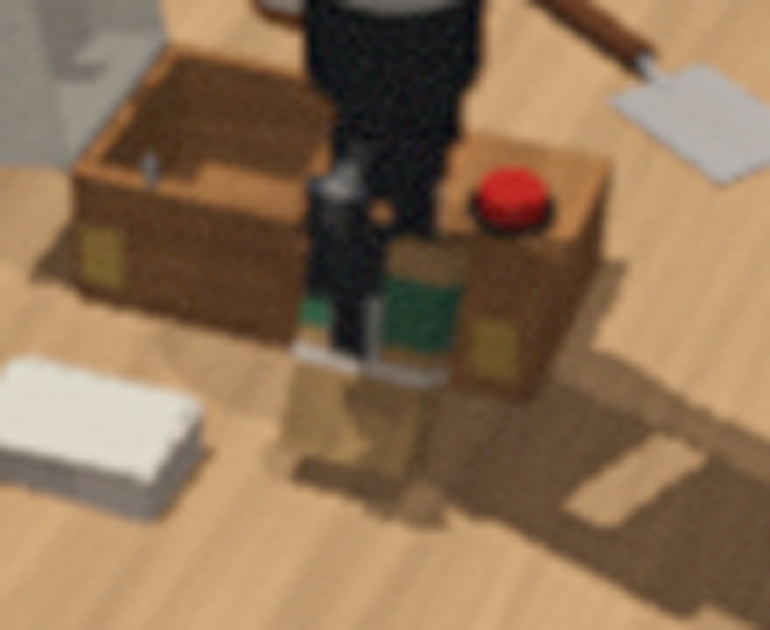

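It is tipping up with hardly any force. Continue.

Call:
{"op": "play_rows", "data": {"travel": [[0, -0.3, 0], [0, -0.3, 0], [0, -0.3, 0], [0, -0.3, 0], [0, -0.2, 0], [0, 0, 0]], "spin": [0, 0, 0, 0, 0, 0]}}

```text
clock: 47.55
tcp_pos: [470.3, -57.4, 62.3]
ee_rot: [[0.999, 0.04, -0.0], [0.04, -0.999, 0.0], [-0.0, -0.0, -1.0]]
ft_force: [0.2, 0.5, 0.6]
grip_width: 0.83
```

```bash
python3 - <<'E'
from h import *
s=env.observe();print(s['clock'],s['tcp_pos'],s['ft_force'],s['grip_width'])
r=grab('wrist','pics/w39.png')
s=grab('side');crop(s,290,150,400,240,7,'pics/s39.png')
E
```

```text
47.55 [470.30684916 -57.40079968  62.32439369] [0.1793756  0.51265736 0.61860334] 0.8298145619650711
```

View pics/w39.png

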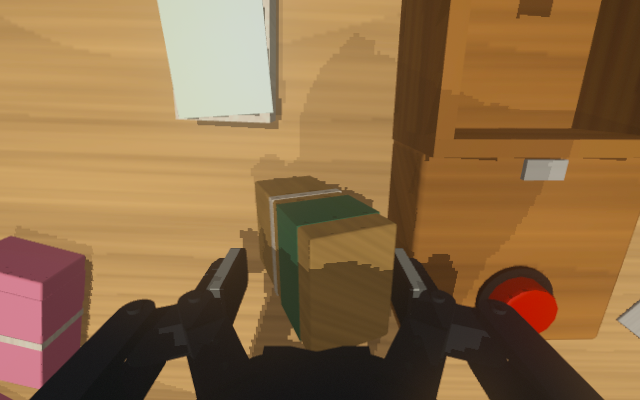

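View pics/s39.png

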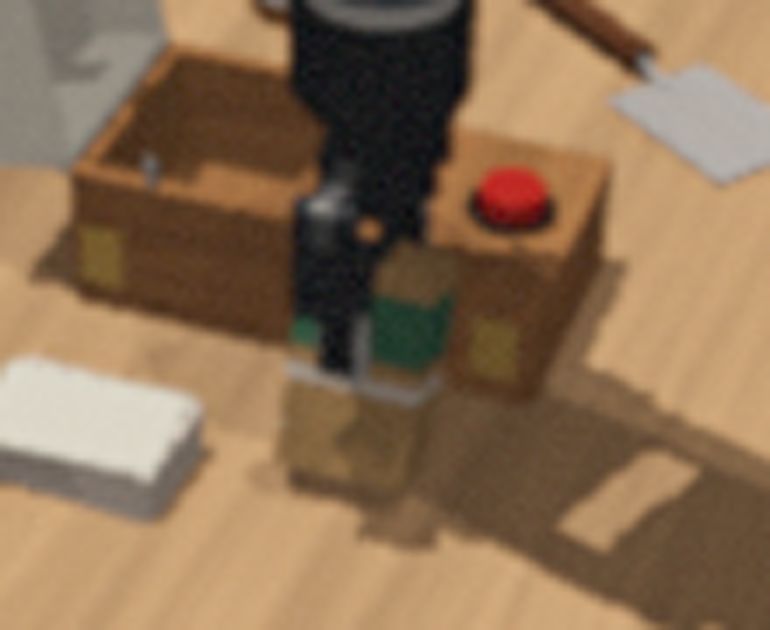

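Call:
{"op": "play_rows", "data": {"travel": [[0, -0.3, 0], [0, -0.3, 0], [0, -0.3, 0], [0, -0.3, 0]], "spin": [0, 0, 0, 0]}}

```text
clock: 48.05
tcp_pos: [469.9, -45.4, 62.4]
ee_rot: [[0.999, 0.039, -0.0], [0.039, -0.999, 0.0], [-0.0, -0.0, -1.0]]
ft_force: [0.1, 1.4, 0.4]
grip_width: 0.829
```

Call:
{"op": "play_rows", "data": {"travel": [[0, -0.3, 0], [0, -0.3, 0], [0, -0.3, 0], [0, 0, 0]], "spin": [0, 0, 0, 0], "hand": 5.8}}

```text
clock: 48.45
tcp_pos: [469.5, -36.4, 62.3]
ee_rot: [[0.999, 0.04, -0.0], [0.04, -0.999, 0.0], [-0.0, -0.0, -1.0]]
ft_force: [-0.6, -0.3, -0.0]
grip_width: 0.679
```

```bash
python3 - <<'E'
from h import *
s=env.observe();print(s['clock'],s['tcp_pos'],s['ft_force'],s['grip_width'])
r=grab('wrist','pics/w40.png')
s=grab('side');crop(s,290,150,400,240,7,'pics/s40.png')
E
```

```text
48.45 [469.4925702  -36.38220043  62.32822363] [-0.63774147 -0.29325835 -0.03971781] 0.6794702416225475
```

View pics/w40.png

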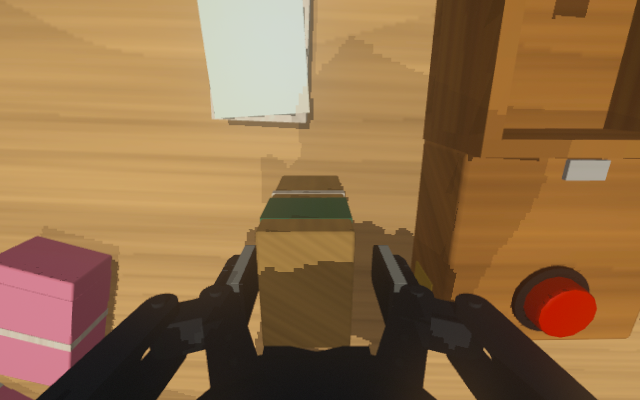

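View pics/s40.png

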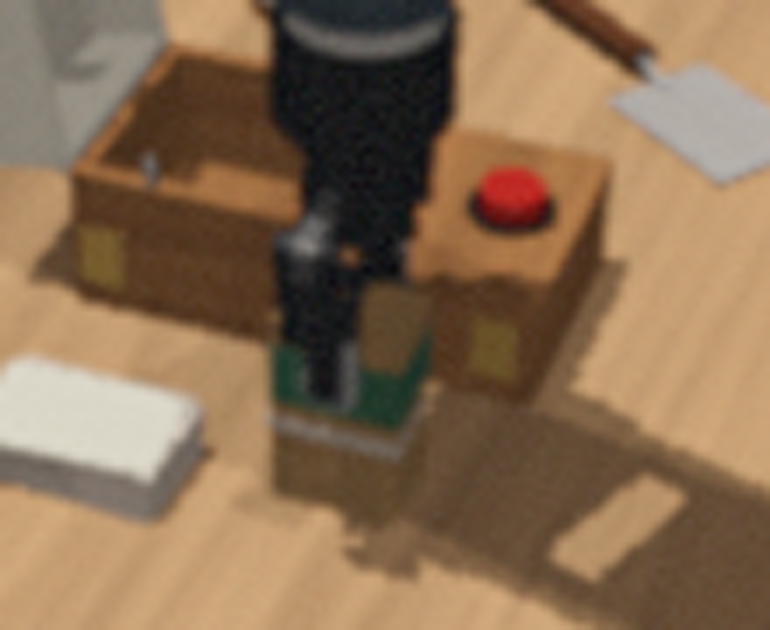

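The carton stands upright on its end, free between the fingers. I'll open, rise clear to show it stands alone, and half-turn the tool so the wrist camera side will face away from the lid.

Call:
{"op": "play_rows", "data": {"travel": [[0, 0, 0], [0, 0, 0], [0, 0, -1], [0, 0, -3], [0, 0, -3], [0, 0, -2], [0, 0, 0], [0, 0, 0], [0, 0, 0], [0, 0, 0], [0, 0, 0], [0, 0, 0], [0, 0, 0], [0, 0, 0], [0, 0, 0], [0, 0, 0], [0, 0, 0]], "spin": [0, 0, 0, 0, 0, 0, -8.5, -8.5, -8.5, -8.5, -8.5, -8.5, -8.5, -8.5, -8.5, -8.5, -8.5], "hand": 7.2}}

```text
clock: 50.25
tcp_pos: [469.7, -36.8, 153.2]
ee_rot: [[-0.106, 0.994, 0.001], [0.994, 0.106, -0.0], [-0.0, 0.001, -1.0]]
ft_force: [-0.2, -0.5, -0.5]
grip_width: 0.843
```

Call:
{"op": "play_rows", "data": {"travel": [[0, 0, 0], [0, 0, 0], [0, 0, 0], [0, 0, 0], [0, 0, 0], [0, 0, 0], [0, 0, 0], [0, 0, 0], [0, 0, 0], [0, 0, 0], [0, 0, 0], [0, 0, 0]], "spin": [-8.5, -8.5, -8.5, -8.5, -8.5, -8.5, -8.5, -8.5, -8.5, -8.5, -1.5, 0]}}

```text
clock: 51.45
tcp_pos: [469.7, -36.8, 152.9]
ee_rot: [[-0.999, -0.037, 0.001], [-0.037, 0.999, -0.0], [-0.001, -0.0, -1.0]]
ft_force: [-0.1, 1.1, 0.1]
grip_width: 0.842
```

```bash
python3 - <<'E'
from h import *
s=env.observe();print(s['clock'],s['tcp_pos'],s['ee_rot'][:,0],s['ft_force'],s['grip_width'])
r=grab('wrist','pics/w41.png')
s=grab('side');crop(s,290,150,400,240,7,'pics/s41.png')
E
```

```text
51.45 [469.70847939 -36.82189861 152.88379082] [-9.99316560e-01 -3.69601605e-02 -6.00075623e-04] [-0.1149655   1.05414092  0.13162496] 0.8423195443813437
```

View pics/w41.png

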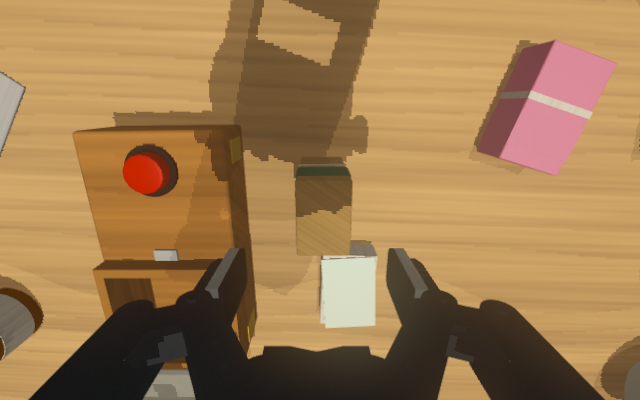

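View pics/s41.png

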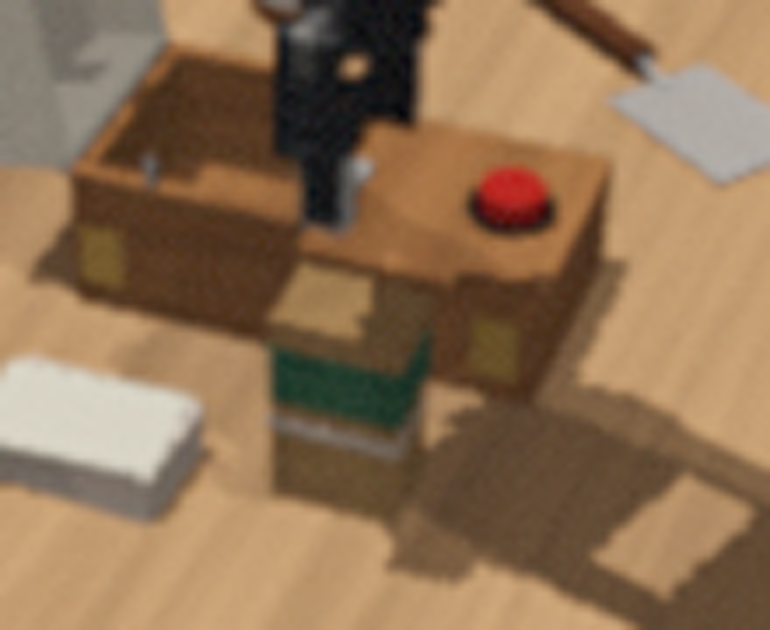

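The carton stands alone on its end; in the wrist view its top runs (296,176), (351,176), (351,254), (297,254). I'll measure that top, and the well rim for the placing.

```bash
python3 - <<'E'
from h import *
r=grab('wrist')
Q=np.array([onz(r,p,98)[:2] for p in [(296,176),(352,176),(351,255),(296.5,255)]]);print(Q.round(1),Q.mean(0))
s=env.observe();print((s['ee_rot'].T@(np.r_[Q.mean(0),98]-s['tcp_pos'])).round(1))
a=grab('scene');crop(a,230,180,360,290,5,'pics/sc42.png')
print(env.observe()['clock'])
E
```

```text
[[439.1 -51. ]
 [437.7 -13. ]
 [497.6  -9.3]
 [499.1 -49.7]] [468.35792044 -30.75665109]
[ 1.   6.1 54.6]
51.65
```

View pics/sc42.png

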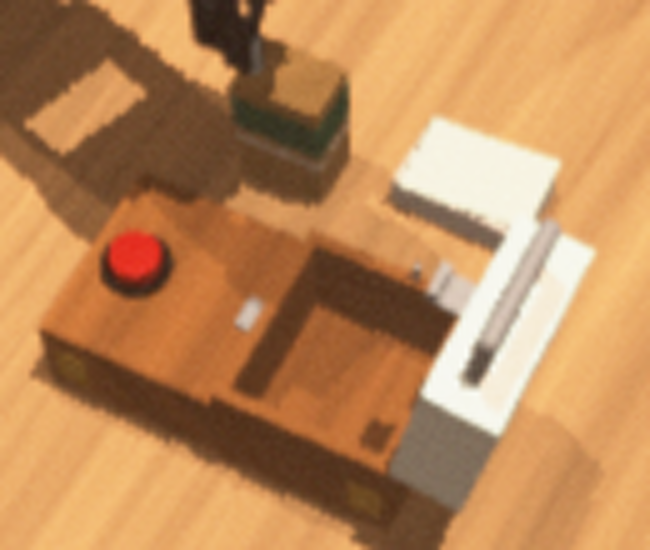

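Call:
{"op": "play_rows", "data": {"travel": [[0.1, 0.6, 0], [0, 0, 2], [0, 0, 3], [0, 0, 2.5], [0, 0, 1], [0, 0, 0.4], [0, 0, 0], [0, 0, 0]], "spin": [0, 0, 0, 0, 0, 0, 0, 0]}}

```text
clock: 52.45
tcp_pos: [469.4, -31.0, 64.6]
ee_rot: [[-0.999, -0.039, 0.002], [-0.039, 0.999, -0.001], [-0.002, -0.001, -1.0]]
ft_force: [-0.5, -0.6, -0.6]
grip_width: 0.844
```

Call:
{"op": "play_rows", "data": {"travel": [[0, 0, 0], [0, 0, 0], [0, 0, 0], [0, 0, 0], [0, 0, 0], [0, 0, 0]], "spin": [0, 0, 0, 0, 0, 0], "hand": 3.5, "grip_force": 30}}

```text
clock: 53.05
tcp_pos: [469.0, -31.1, 64.2]
ee_rot: [[-0.999, -0.039, 0.001], [-0.039, 0.999, -0.001], [-0.001, -0.001, -1.0]]
ft_force: [-1.3, -0.2, 7.1]
grip_width: 0.462
```

Call:
{"op": "play_rows", "data": {"travel": [[0, 0, -1], [0, 0, -3], [0, 0, -4], [0, 0, -3], [-1, -1.2, 0], [-1.7, -2.1, 0], [-1.7, -2.1, 0], [-1.7, -2.1, 0], [-1.7, -2.1, 0], [-1.7, -2.1, 0], [-1.7, -2.0, 0], [0, 0, 0], [0, 0, 0]], "spin": [0, 0, 0, 0, 0, 0, 0, 0, 0, 0, 0, 0, 0]}}

```text
clock: 54.35
tcp_pos: [584.9, -163.4, 171.6]
ee_rot: [[-0.999, -0.039, -0.003], [-0.039, 0.999, 0.002], [0.003, 0.002, -1.0]]
ft_force: [-0.5, 0.7, -1.2]
grip_width: 0.464
```

```bash
python3 - <<'E'
from h import *
s=env.observe();print(s['clock'],s['tcp_pos'],s['ft_force'],s['grip_width'])
r=grab('wrist','pics/w43.png')
s=grab('side');crop(s,240,100,400,220,5,'pics/s43.png')
E
```

```text
54.35 [ 584.87032035 -163.35001927  171.59127646] [-0.50414964  0.70743084 -1.20410786] 0.4642908455315385
```

View pics/w43.png

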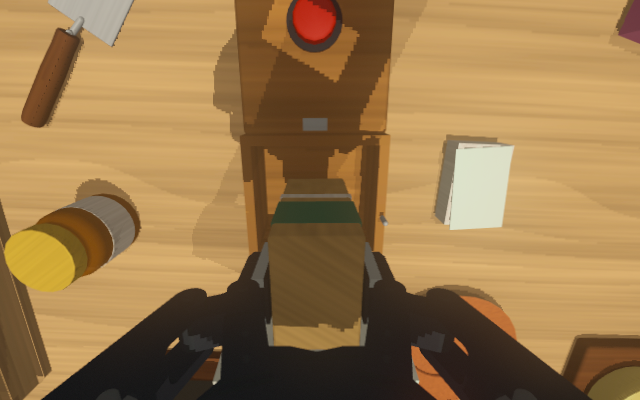

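View pics/s43.png

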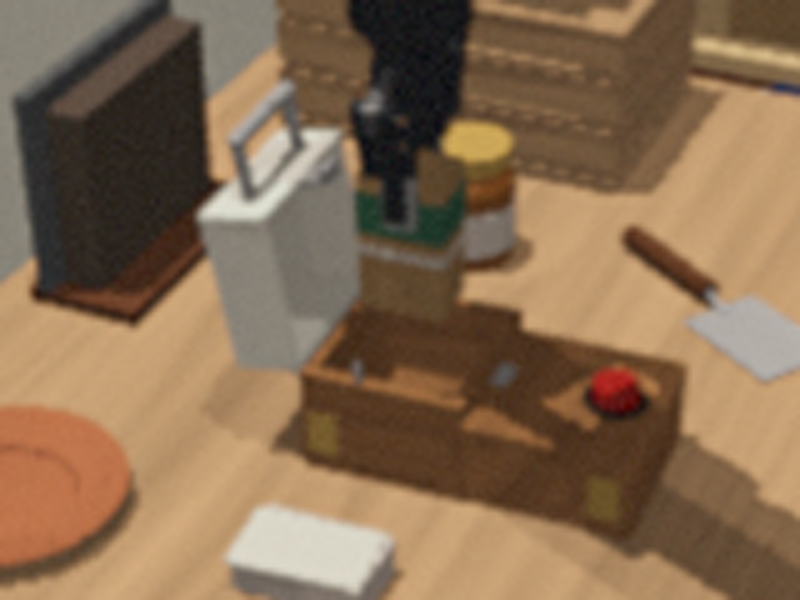

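The carton is centred over the well. Lower it, slowing near the floor.

Call:
{"op": "play_rows", "data": {"travel": [[0, 0, 1.5], [0, 0, 2], [0, 0, 2], [0, 0, 1.5], [0, 0, 0.8], [0, 0, 0.5], [0, 0, 0.4], [0, 0, 0], [0, 0, 0]], "spin": [0, 0, 0, 0, 0, 0, 0, 0, 0]}}

```text
clock: 55.35
tcp_pos: [586.1, -163.5, 87.1]
ee_rot: [[-0.999, -0.039, 0.001], [-0.039, 0.999, -0.001], [-0.001, -0.001, -1.0]]
ft_force: [-0.2, 0.3, -1.2]
grip_width: 0.463
```

Call:
{"op": "play_rows", "data": {"travel": [[0, 0, 0.3], [0, 0, 0.3], [0, 0, 0.2], [0, 0, 0.1], [0, 0, 0]], "spin": [0, 0, 0, 0, 0]}}

```text
clock: 55.85
tcp_pos: [585.5, -163.2, 77.1]
ee_rot: [[-0.999, -0.039, -0.0], [-0.039, 0.999, 0.0], [0.0, 0.0, -1.0]]
ft_force: [0.4, 0.1, -1.8]
grip_width: 0.466
```

Call:
{"op": "play_rows", "data": {"travel": [[0, 0, 0.1], [0, 0, 0.1], [0, 0, 0]], "spin": [0, 0, 0]}}

```text
clock: 56.15
tcp_pos: [585.9, -163.4, 76.3]
ee_rot: [[-0.999, -0.039, 0.0], [-0.039, 0.999, -0.0], [-0.0, -0.0, -1.0]]
ft_force: [-2.4, 0.9, 4.3]
grip_width: 0.469
```

It touched the floor at the expected height (76.3 mm, about 6 N). Release and rise straight up.

Call:
{"op": "play_rows", "data": {"travel": [[0, 0, 0], [0, 0, 0], [0, 0, 0], [0, 0, 0], [0, 0, -0.5], [0, 0, -1.5], [0, 0, -3], [0, 0, -4], [0, 0, -4], [0, 0, -3], [0, 0, 0], [0, 0, 0], [0, 0, 0]], "spin": [0, 0, 0, 0, 0, 0, 0, 0, 0, 0, 0, 0, 0], "hand": 6.0}}

```text
clock: 57.45
tcp_pos: [584.9, -163.0, 234.3]
ee_rot: [[-0.999, -0.039, -0.002], [-0.039, 0.999, 0.001], [0.002, 0.001, -1.0]]
ft_force: [-0.2, 0.2, -0.2]
grip_width: 0.701
```

```bash
python3 - <<'E'
from h import *
s=env.observe();print(s['clock'],s['tcp_pos'],s['ft_force'],s['grip_width'])
r=grab('wrist','pics/w44.png')
Q=np.array([onz(r,p,110)[:2] for p in [(280,190)]])
s=grab('side','pics/s44f.png');crop(s,240,100,400,220,5,'pics/s44.png')
grab('scene','pics/sc44.png')
E
```

```text
57.45 [ 584.91756411 -162.96263612  234.32351753] [-0.15210103  0.20816921 -0.22922442] 0.7005216664876615
```

View pics/w44.png

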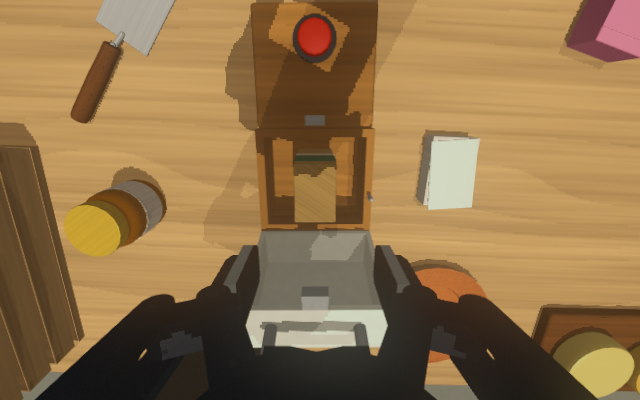

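View pics/s44.png

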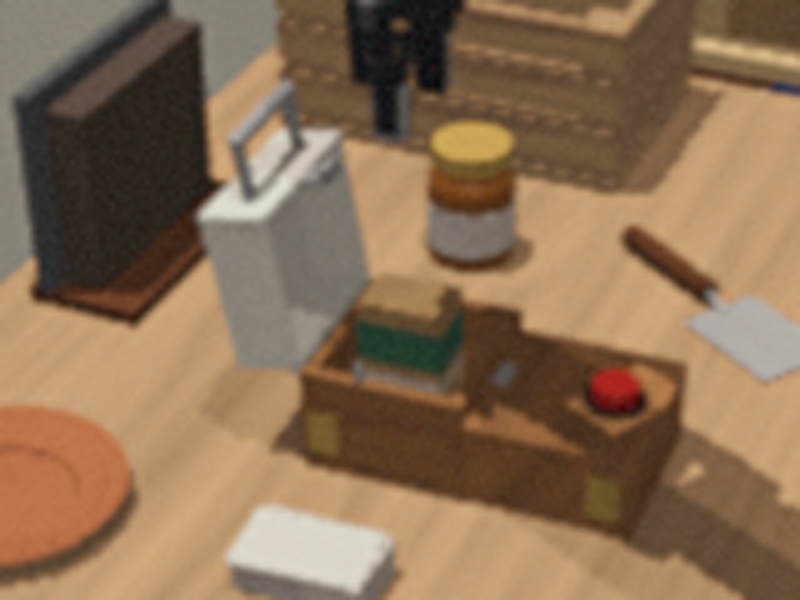

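View pics/sc44.png

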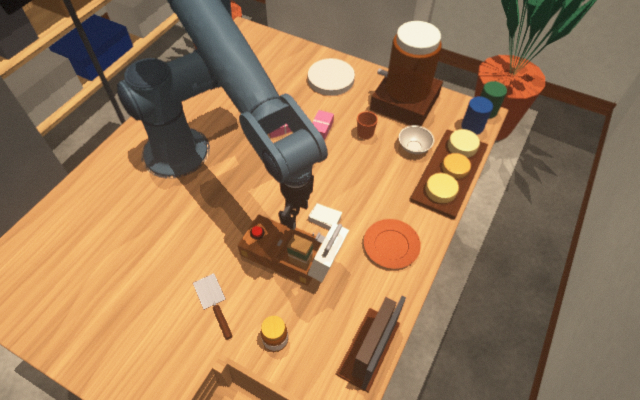

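The wrist view shows the carton's top at (315,190), standing upright in the well. The lid is open, and the cards, plate, jar, knife, pot and bowl are where they began. The gripper is clear, so I'll hand in.

```bash
python3 -c "
from plant import env
print(env.close_job(), env.observe()['clock'])"
```

```text
the job is handed in; nothing more can be done
the job is handed in; nothing more can be done
```

The job is done and handed in at about 57.6 s. I pressed the button, and the lid popped. I swung the lid back by its bar and held it until the stop pushed back with about 11 N. I then stood the carton on end on the counter, let go, took it again from above and set it on the well floor (about 6 N contact).

**Standing the carton up:** this took several tries.
- It would not pivot in the pads by its own weight, and easing the grip let it drop about 2 cm, flat onto the counter.
- I then pivoted it against the keeper's ledge edge. On the first try there I gripped too far from the end, so I laid it flat again and regripped.
- Finally I leaned it on the ledge edge and pushed it upright with one finger.

**Last checks:** the carton stands upright in the well, centred by eye, and the lid is open on its stop. The cards and tableware look unmoved in the pictures. The gripper is clear, with no force on it.

**Concern:** the wrist force reached about 60 N while I pressed the held carton onto the counter against the ledge. It also reached 42 to 50 N three more times against the ledge or counter. All of this is below the 120 N wrist limit. I believe the contact was through the carton in the pads, and not the gripper's body, but in one of those jams the carton's raised end may have touched the palm. I could not confirm that it stayed under the 40 N body limit.

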